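# Crimp a batch of dowels in order through a gravity-fed, mallet-struck crimper

### The job

Crimp this batch of dowels: lay the short dowel and then every long one from the stock rack across the sloping magazine of the dowel crimper, and when all are in, take the mallet by its handle and knock them through with its face on the sprung plunger (never press the plunger with the hand), so that the short one, which I glue first, comes out first and all of them end in the trough with the short one against its end stop. Then stand the mallet back on its striking face where it was, and leave the tub, the tape measure and the sanding block alone.

Things in the scene. Friction and masses are not known exactly. Their poses are not given: they have to be found in the camera images.
- crimper: dowel crimper: fixed plywood machine on a base board 365 x 150 mm. Origin on the bench, straight under the plunger; x is the way the dowels travel (magazine on the -x side, trough on the +x side), y lies along the dowels, z is up. Dowels roll down the magazine by themselves and queue; each stroke of the plunger pushes the lowest between two sprung rollers, and it drops and rolls into the trough
- mouth (a point): loading mouth at the magazine's top end: centre of a dowel lying across it there, x = -120, y = 0, z = 140 mm in the crimper's frame. Channel 94 mm wide, closed at x = -162; floor falls 22 degrees to the nest; cheeks 24 mm over the floor, flared lips 15 mm more. Open above; 6 dowels queue below the mouth. The plunger cap is 120 mm away and 80 mm higher
- nest (a point): centre of the lowest dowel, which rests on the rollers under the plunger: x = 0, y = 0, z = 87 mm in the crimper's frame. While the plunger is down it holds the next dowel back; that one rolls into the nest when the plunger has sprung up
- stop (a point): middle of the inner face of the trough's end stop, at dowel height: x = 170, y = 0, z = 21 mm in the crimper's frame; the first dowel through lies against it, its centre 10 mm before this point. The trough is 94 mm wide and falls 12 degrees to the stop; its cheeks stand 24 mm over the floor
- cap_top (a point): centre of the top of the plunger's steel striking cap, 40 mm across; 218 mm above the bench when the plunger is up; it goes down with the plunger
- plunger (a joint): travel of the sprung plunger, m: 0 up, 0.032 right down; a dowel is through the rollers at about 0.026 to 0.028. Its spring takes 2 N to start and 5 N right down and brings it up again by itself; with a dowel a stroke takes up to about 15 N
- stock_rack: plywood stock rack, fixed, 290 x 100 x 52 mm: two rails along its x axis, 34 mm apart, with 6 slots each at x = -112.5 to 112.5 mm, 45 mm apart, 24 mm wide. A dowel lies across both rails in a pair of slots, free to grip at its middle between the rails: its centre is 44 mm above the bench, teeth 48 mm, outer strips 52 mm; nothing but the bench below the gap. Origin on the bench under its middle
- short_dowel: smooth beech dowel, a plain cylinder 20 mm in diameter and 62 mm long, about 14 g; origin at its centre, long axis along the body's y axis; rolls freely
- long_dowel_1: smooth beech dowel, a plain cylinder 20 mm in diameter and 84 mm long, about 19 g; origin at its centre, long axis along the body's y axis; rolls freely
- long_dowel_2: smooth beech dowel, a plain cylinder 20 mm in diameter and 84 mm long, about 19 g; origin at its centre, long axis along the body's y axis; rolls freely
- long_dowel_3: smooth beech dowel, a plain cylinder 20 mm in diameter and 84 mm long, about 19 g; origin at its centre, long axis along the body's y axis; rolls freely
- long_dowel_4: smooth beech dowel, a plain cylinder 20 mm in diameter and 84 mm long, about 19 g; origin at its centre, long axis along the body's y axis; rolls freely
- long_dowel_5: smooth beech dowel, a plain cylinder 20 mm in diameter and 84 mm long, about 19 g; origin at its centre, long axis along the body's y axis; rolls freely
- mallet: rubber mallet, 0.45 kg, standing on its striking face: black round head 72 mm across, 72 mm high; level wooden handle 24 mm wide and 28 mm high, its centre line 36 mm above the face, along the body's -x axis to 215 mm from the head's axis (grip 55 to 160 mm from it). Origin: centre of the striking face, which looks down. It balances 10 mm from the head's axis
- filler_tub: tub of filler with a press lid, 70 mm across, 66 mm high; bystander, origin under its centre
- tape_measure: tape measure, 43 x 98 x 66 mm; bystander, origin under its case
- sanding_block: cork sanding block, 62 x 104 x 30 mm; bystander, origin under its centre

How it is judged:
By the outcome, as a careful person would: the job done as asked, in the order asked, and still so for the second after the job is handed in, with the robot touching nothing.
Of long_dowel_1, long_dowel_2, long_dowel_3, long_dowel_4, long_dowel_5 only 3 to 5 are there at a start; the rules pass over those that are not, and their reading is None.
At some moment in a run one of mallet, short_dowel, long_dowel_1, long_dowel_2, long_dowel_3, long_dowel_4, long_dowel_5 may be knocked a few centimetres aside while the robot is not near it.
It also fails if it takes over 210 s, if anything falls off the work surface, if the arm or the gripper's body presses on something with over 40 N, if the wrist force passes 120 N, or if a joint passes its speed limit or range.

### The arm

A 6-joint arm with a two-finger parallel gripper is mounted at the origin on a cart in front of the work surface, level with it; the furniture and walls round the work are solid. World frame = base frame: x ahead of the robot, y to its left, z up, the work surface at z = 0. Lengths are in m, angles in rad, forces in N, time in s.
With the tool pointing down it reaches from about 0.25 to 0.775 m from the base axis. Payload 4 kg.
Tool frame: the origin (TCP) lies midway between the tips of the shut fingers; the grasp point (between the pads) lies grip_point_offset behind it (grip_point_offset is the distance from the TCP to the grasp point, in m); z points along the fingers, y is the line along which they close (so a half turn about z gives the same grasp; the last joint's range is limited). The gripper opens to 94 mm and grips with 3 to 60 N. Pads are 16 mm wide; open, the fingers measure 119 mm over their backs; the gripper's body (75 mm by 177 mm) begins 78 mm behind the grasp point.
Start: joints at [-0.103, 0.087, 1.371, -0, 1.684, -0.103], TCP at [0.55, -0, 0.182] pointing down, gripper open.
Joint ranges: [-3.1, 3.1], [-0.76, 2.03], [0.27, 2.55], [-1.08, 4.22], [0.17, 2.65], [-2.57, 2.57]. Speed limits (rad/s): [2.79, 2.79, 3.14, 3.14, 3.14, 3.14].

### API

Orientations are given as [roll, pitch, yaw] about the fixed x, y, z axes, in that order (R = Rz(yaw) Ry(pitch) Rx(roll)).
In Python, from bench import * gives the robot as it stands. The module is installed in compiled form; this text tells all that it offers.
- The arm moves only by the tool apply_moves, never from a script. Its argument "commands" is a list of rows, each a list of 7 numbers: the turn, a rotation vector about the world's x, y, z in rad, then the shift along the world's x, y, z in m, then the opening in per cent of the stroke, from 0 (shut) to 100 (fully open). In form: [[ax, ay, az, x, y, z, jaw], ...]. A call has exactly 5 rows; each row is the pose to reach, as a shift and turn from the pose commanded when the call began; what a row does not reach only later rows make up. A row lasts 1/10 s, in which the tool goes at most 50 mm and 8.59 degrees, less where a joint would pass 70% of its speed; a pose out of reach is approached as far as the arm can. A call with a gripper value outside its range is refused whole. The fingers move at their own pace and stop on an object; the grip force is fixed at half the most. Time passes only in rows, so rows that repeat a pose let the fingers close, or fill a call up. It gives the time, the measured TCP pose, the force, the opening and the grip force at its end, in the units of the state.
- get_obs(): the state, without advancing time (a new reading comes with each control period).
- snapshot(name): name is "scene" or "side" or "wrist"; returns a dict with "pixels" (400x640x3 uint8, red, green, blue), "vertical_fov" (degrees; the focal length in pixels is half the picture's height over the tangent of half this angle, whatever the lens; pixels are square), "cx", "cy" (the principal point, pixels), "rvec" (rotation vector, rad) and "tvec" (3), from world to camera coordinates, as OpenCV has them. Camera axes: x right, y down, z forward; pixel columns grow to the right and rows downward; lengths in m; the calibration is good to about 2 mm. A picture is of the moment at which its call begins. There is no depth.
- close_job(): hands the job in; it is judged then, once.
Trained networks look in the newest picture that a camera, given by its name, has taken for a name from the list of things; names that differ only in an ending like _2 or _b are one class to them, and where a whole thing is asked for, a point or a joint stands for the part that bears it (a point fixed in the world has none). Each returns a list of dicts, best first, with "score" (0 to 1); they miss things now and then, are a little off and sometimes report something else, mostly with a low value. They report only what shows in the picture. A call takes as long as a camera call.
- masks_of(camera, query): "mask" (400x640 bool, what is visible of it) and "extent" ([left, top, right, bottom] in pixels, round what is visible of it).
- place_of(camera, query): "pixel" ([column, row] in pixels: a listed point, or the origin of a listed thing).
The state is a dict: "time": time; "joint_positions": joint angles; "qvel": joint speeds; "joint_torque": joint torques, N m; "tool_pos": TCP position; "ee_rot": TCP orientation; "wrist_force": force on the tool from outside, world axes, zero at the start; "wrist_torque": the same for the moment, N m; "width": finger opening in m; "finger_force": force on a finger pad.
Only numpy, scipy, OpenCV 4.12 (cv2) and the standard library are available. Lean on these libraries where they do the work, as an engineer would, in place of code of your own. Each camera call takes 0.05 s, during which the arm holds its last target. There are 200 camera calls.

## Working session

There is one attempt and no reset: what is moved stays moved. The work goes in short steps, Python scripts to look and compute and a tool call to move; the robot and the scene stay as the last step left them, time stands still between calls to the robot, and variables do not carry over. Pictures are saved under pics/ and viewed, at most 14 in all, crops included, and the job is handed in when it is done.

Besides the shell and the picture viewer there is one more tool, called after "Request:" as name([rows], argument=value, ...), one row to a line, values as JSON. apply_moves: Moves the arm, as the interface text tells. Its arguments: {"type":"object","properties":{"commands":{"type":"array"}},"required":["commands"]}

```bash
mkdir -p pics
cat > h.py <<'E'
from bench import *
import numpy as np, cv2
def snap(n,f=None):
    s=snapshot(n)
    if f: cv2.imwrite('pics/'+f,s['pixels'][:,:,::-1])
    return s
def ray(s,p):
    f=200/np.tan(np.radians(s['vertical_fov'])/2)
    R=cv2.Rodrigues(np.array(s['rvec'],float))[0]; c=-R.T@np.array(s['tvec'])
    d=R.T@np.array([(p[0]-s['cx'])/f,(p[1]-s['cy'])/f,1]); return c,d
def at(s,p,z):
    c,d=ray(s,p); return c+d*(z-c[2])/d[2]
def proj(s,P):
    f=200/np.tan(np.radians(s['vertical_fov'])/2)
    R=cv2.Rodrigues(np.array(s['rvec'],float))[0]; q=(R@np.array(P).reshape(-1,3).T).T+np.array(s['tvec'])
    return np.c_[q[:,0]/q[:,2]*f+s['cx'],q[:,1]/q[:,2]*f+s['cy']]
E
python3 - <<'E'
from h import *
np.set_printoptions(precision=3,suppress=True)
o=get_obs();print({k:np.round(v,3) for k,v in o.items()})
Z={'crimper':0,'mouth':.14,'nest':.087,'stop':.021,'cap_top':.218,'stock_rack':0,'short_dowel':.044,'long_dowel_1':.044,'mallet':0,'filler_tub':0,'tape_measure':0,'sanding_block':0}
for cam in ['scene','side','wrist']:
    s=snap(cam,cam+'0.png');print(cam,ray(s,(320,200)),s['vertical_fov'])
    for n,z in Z.items():
        for r in place_of(cam,n)[:6]:
            if r['score']>.2: print(' ',n,round(r['score'],2),np.round(r['pixel']),at(s,r['pixel'],z))
E
```

```text
{'time': np.float64(0.0), 'joint_positions': array([-0.103,  0.088,  1.372, -0.   ,  1.684, -0.103]), 'qvel': array([ 0.002, -0.001,  0.   , -0.001,  0.   , -0.   ]), 'joint_torque': array([  0.001, -34.018, -30.242,   0.072,   0.033,  -0.   ]), 'tool_pos': array([0.549, 0.   , 0.181]), 'ee_rot': array([-3.139, -0.   ,  1.571]), 'wrist_force': array([ 0.245,  0.62 , -0.71 ]), 'wrist_torque': array([-0.02 ,  0.022, -0.013]), 'finger_force': np.float64(0.0), 'width': np.float64(0.094)}
scene (array([-0.527, -0.576,  1.195]), array([ 0.673,  0.348, -0.653])) 47.33353141916665
  crimper 0.88 [380. 253.] [ 0.551 -0.258  0.   ]
  mouth 0.77 [343. 216.] [ 0.525 -0.122  0.14 ]
  nest 0.69 [381. 234.] [ 0.558 -0.253  0.087]
  stop 0.93 [430. 259.] [ 0.585 -0.425  0.021]
  cap_top 0.66 [386. 205.] [ 0.56  -0.257  0.218]
  stock_rack 0.98 [270. 230.] [0.466 0.145 0.   ]
  short_dowel 0.46 [280. 229.] [0.452 0.09  0.044]
  long_dowel_1 0.63 [252. 214.] [0.472 0.225 0.044]
  long_dowel_1 0.58 [294. 232.] [0.462 0.036 0.044]
  long_dowel_1 0.5 [264. 219.] [0.468 0.167 0.044]
  mallet 0.56 [235. 19
[... 872 characters left out ...]
ng_dowel_1 0.46 [314. 248.] [0.469 0.165 0.044]
  mallet 0.73 [350. 193.] [ 0.704 -0.402  0.   ]
  mallet 0.58 [255. 278.] [0.551 0.386 0.   ]
  filler_tub 0.49 [402. 200.] [ 0.475 -0.482  0.   ]
  tape_measure 0.6 [223. 303.] [ 0.533  0.551 -0.   ]
  sanding_block 0.59 [315. 250.] [0.504 0.115 0.   ]
  sanding_block 0.54 [389. 189.] [ 0.586 -0.549  0.   ]
wrist (array([0.551, 0.083, 0.384]), array([ 0.025, -0.279, -0.96 ])) 63.239995304434075
  mouth 0.64 [294. 350.] [ 0.534 -0.13   0.14 ]
  stock_rack 0.69 [237.  41.] [0.47  0.149 0.   ]
  short_dowel 0.81 [234. 109.] [0.472 0.079 0.044]
  long_dowel_1 0.81 [226.   9.] [0.471 0.169 0.044]
  long_dowel_1 0.59 [230. 152.] [0.466 0.036 0.044]
```

View pics/scene0.png

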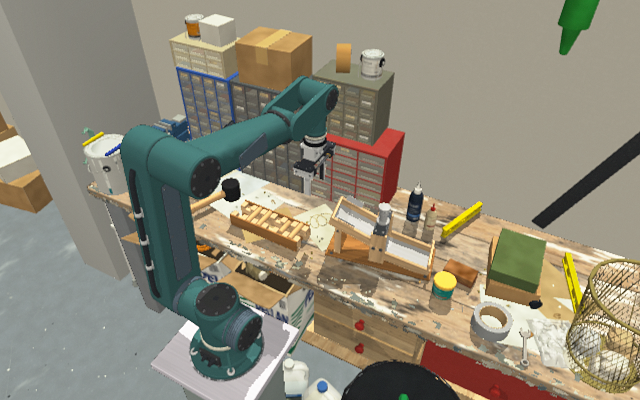

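View pics/wrist0.png

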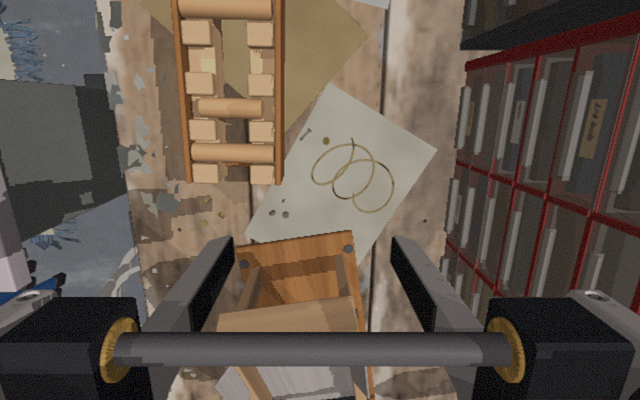

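Request:
apply_moves([
  [0,0,0,-0.02,0.02,0.04,100],
  [0,0,0,-0.04,0.06,0.07,100],
  [0,0,0,-0.06,0.1,0.1,100],
  [0,0,0,-0.08,0.14,0.13,100],
  [0,0,0,-0.08,0.17,0.15,100],
])

```text
time: 2.45
tool_pos: [0.4685, 0.1712, 0.3343]
ee_rot: [3.139, -0.001, 1.571]
wrist_force: [0.9, 1.0, 0.7]
width: 0.0942
finger_force: 0.0
```

Request:
apply_moves([
  [0,0,0,0,0.03,0,100],
  [0,0,0,0,0.05,0,100],
  [0,0,0,0,0.05,0,100],
  [0,0,0,0,0.05,0,100],
  [0,0,0,0,0.05,0,100],
])

```text
time: 2.95
tool_pos: [0.4701, 0.2191, 0.3316]
ee_rot: [-3.141, 0.001, 1.57]
wrist_force: [0.3, 0.3, -0.2]
width: 0.0941
finger_force: 0.0
```

Run:
```python
from h import *
import bench
np.set_printoptions(precision=3,suppress=True)
print([n for n in dir(bench) if n[0]!='_'],getattr(bench,'grip_point_offset',None))
o=get_obs();print(o['time'],o['tool_pos'],o['ee_rot'])
s=snap('wrist','w1.png')
for n,z in {'stock_rack':0,'short_dowel':.044,'long_dowel_1':.044,'mallet':0,'mouth':.14}.items():
    for r in place_of('wrist',n)[:6]:
        if r['score']>.15: print(' ',n,round(r['score'],2),np.round(r['pixel']),at(s,r['pixel'],z))
for n in ['long_dowel_1','short_dowel']:
  for r in masks_of('wrist',n):
    if r['score']>.15:
        (c,wh,a)=cv2.minAreaRect(np.argwhere(r['mask'])[:,::-1].astype(np.float32)); print(n,r['score'],c,wh,a,at(s,c,.048))
```

```text
['IKError', 'close_job', 'get_obs', 'grip_point_offset', 'masks_of', 'place_of', 'snapshot'] 0.0188
2.95 [0.47  0.219 0.332] [-3.141  0.001  1.57 ]
  stock_rack 0.82 [311. 200.] [0.469 0.146 0.   ]
  short_dowel 0.81 [311. 248.] [0.47  0.077 0.044]
  long_dowel_1 0.94 [313. 166.] [0.472 0.214 0.044]
  long_dowel_1 0.69 [309. 269.] [0.466 0.039 0.044]
  long_dowel_1 0.66 [314. 196.] [0.475 0.166 0.044]
  mallet 0.63 [371.  44.] [0.56 0.39 0.  ]
  mouth 0.47 [309. 270.] [0.466 0.09  0.14 ]
long_dowel_1 0.98 (313.5, 164.5) (13.0, 55.0) 90.0 [0.473 0.216 0.048]
long_dowel_1 0.89 (311.50201416015625, 270.4286193847656) (49.29417037963867, 12.480620384216309) 1.6365771293640137 [0.47  0.038 0.048]
long_dowel_1 0.66 (312.9806213378906, 192.7559051513672) (54.08478927612305, 11.765364646911621) 1.4688007831573486 [0.472 0.172 0.048]
short_dowel 0.74 (311.5, 246.5) (13.0, 37.0) 90.0 [0.47  0.081 0.048]
short_dowel 0.28 (312.5, 193.0) (12.0, 53.0) 90.0 [0.472 0.172 0.048]
```

View pics/w1.png

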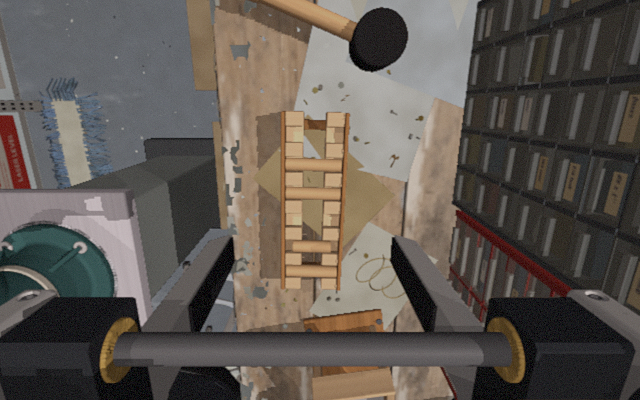

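Request:
apply_moves([
  [0,0,-0.14,0,-0.03,-0.02,40],
  [0,0,-0.28,0,-0.06,-0.04,40],
  [0,0,-0.42,0,-0.09,-0.06,40],
  [0,0,-0.56,0,-0.12,-0.08,40],
  [0,0,-0.7,0,-0.14,-0.1,40],
])

```text
time: 3.85
tool_pos: [0.4698, 0.0782, 0.231]
ee_rot: [3.141, 0.0, 0.864]
wrist_force: [0.1, 0.4, -0.1]
width: 0.0573
finger_force: 0.0
```

Request:
apply_moves([
  [0,0,-0.14,0,0,-0.02,40],
  [0,0,-0.28,0,0,-0.04,40],
  [0,0,-0.42,0,0,-0.06,40],
  [0,0,-0.56,0,0,-0.08,40],
  [0,0,-0.7,0,0,-0.1,40],
])

```text
time: 4.35
tool_pos: [0.47, 0.0799, 0.131]
ee_rot: [3.141, -0.0, 0.165]
wrist_force: [-0.0, -0.2, -0.1]
width: 0.0375
finger_force: 0.0
```

Request:
apply_moves([
  [0,0,-0.1,0,0,0,40],
  [0,0,-0.19,0,0,0,40],
  [0,0,-0.19,0,0,0,40],
  [0,0,-0.19,0,0,0,40],
  [0,0,-0.19,0,0,0,40],
])

```text
time: 4.85
tool_pos: [0.4702, 0.08, 0.132]
ee_rot: [3.142, -0.001, -0.018]
wrist_force: [0.6, 1.5, 0.9]
width: 0.0376
finger_force: 0.0
```

Run:
```python
from h import *
np.set_printoptions(precision=3,suppress=True)
o=get_obs();print(o['time'],o['tool_pos'],o['ee_rot'],o['width'],o['joint_positions'])
s=snap('wrist','w2.png')
for n in ['long_dowel_1','short_dowel']:
  for r in masks_of('wrist',n):
    if r['score']>.15:
        (c,wh,a)=cv2.minAreaRect(np.argwhere(r['mask'])[:,::-1].astype(np.float32)); print(n,r['score'],c,wh,a,at(s,c,.048))
```

```text
4.85 [0.47  0.08  0.132] [ 3.142 -0.001 -0.018] 0.03759686421706315 [ 0.05  -0.062  1.62  -0.     1.583  1.638]
long_dowel_1 0.95 (215.14410400390625, 198.87353515625) (90.88536071777344, 22.39537811279297) 85.60128784179688 [0.473 0.169 0.048]
long_dowel_1 0.79 (360.0882873535156, 197.30316162109375) (23.787364959716797, 86.56758117675781) 3.301865816116333 [0.472 0.036 0.048]
long_dowel_1 0.77 (167.21282958984375, 198.264892578125) (92.7383804321289, 25.680801391601562) 82.1847152709961 [0.475 0.212 0.048]
```

View pics/w2.png

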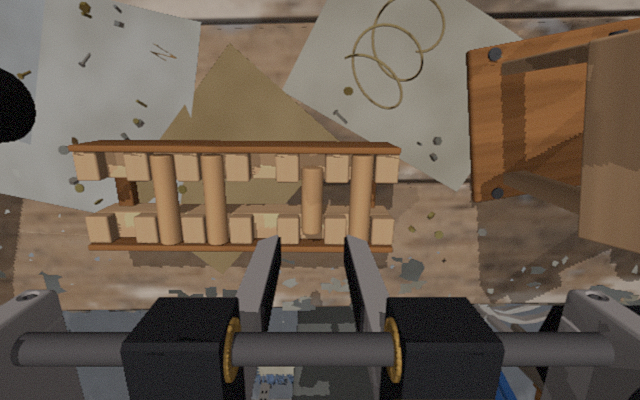

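Request:
apply_moves([
  [0,0,0,0.001,0,-0.04,40],
  [0,0,0,0.001,0,-0.075,40],
  [0,0,0,0.001,0,-0.107,40],
  [0,0,0,0.001,0,-0.107,40],
  [0,0,0,0.001,0,-0.107,0],
])

```text
time: 5.5
tool_pos: [0.471, 0.08, 0.025]
ee_rot: [3.141, 0.001, -0.019]
wrist_force: [0.3, -0.8, 1.0]
width: 0.0323
finger_force: 0.0
```

Request:
apply_moves([
  [0,0,0,0,0,0,0],
  [0,0,0,0,0,0,0],
  [0,0,0,0,0,0,0],
  [0,0,0,0,0,0.03,0],
  [0,0,0,0,0,0.08,0],
])

```text
time: 6.0
tool_pos: [0.4685, 0.0798, 0.1031]
ee_rot: [3.141, 0.007, -0.019]
wrist_force: [0.6, 0.5, -0.2]
width: 0.0005
finger_force: 0.0
```

Request:
apply_moves([
  [0,0,0.03,0.01,-0.03,0.04,0],
  [0,0,0.07,0.02,-0.06,0.08,0],
  [0,0,0.1,0.025,-0.09,0.12,0],
  [0,0,0.14,0.03,-0.12,0.15,0],
  [0,0,0.18,0.03,-0.12,0.17,0],
])

```text
time: 6.5
tool_pos: [0.5023, -0.0434, 0.2788]
ee_rot: [3.138, -0.005, 0.158]
wrist_force: [1.8, -0.2, -0.5]
width: 0.0008
finger_force: 0.0
```

Run:
```python
from h import *
np.set_printoptions(precision=3,suppress=True)
o=get_obs();print(o['time'],o['tool_pos'],o['ee_rot'],o['width'],o['finger_force'],o['joint_positions'])
s=snap('wrist','w3.png')
for n,z in {'crimper':0,'mouth':.14,'nest':.087,'stop':.021,'cap_top':.218}.items():
    for r in place_of('wrist',n)[:2]:
        if r['score']>.15: print(' ',n,round(r['score'],2),np.round(r['pixel']),at(s,r['pixel'],z))
```

```text
6.5 [ 0.502 -0.043  0.279] [ 3.138 -0.005  0.158] 0.0007619709980967763 0.0 [-0.198 -0.019  1.289 -0.002  1.865  1.215]
  crimper 0.74 [459. 151.] [ 0.557 -0.255  0.   ]
  mouth 0.58 [401. 166.] [ 0.539 -0.134  0.14 ]
  nest 0.8 [488. 162.] [ 0.554 -0.254  0.087]
  cap_top 0.86 [571. 187.] [ 0.555 -0.255  0.218]
  cap_top 0.38 [486. 162.] [ 0.564 -0.178  0.218]
```

View pics/w3.png

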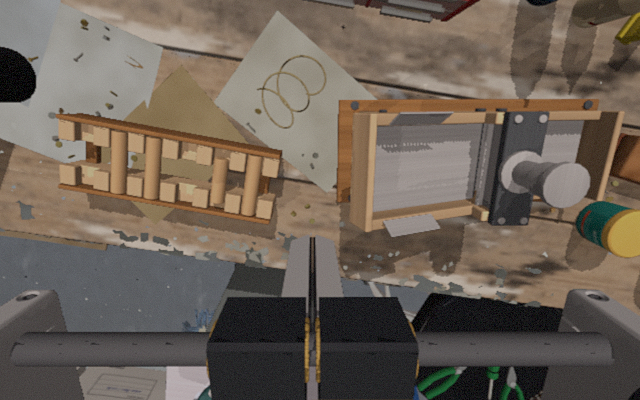

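Run:
```python
from h import *
np.set_printoptions(precision=3,suppress=True)
s=snap('wrist')
for n in ['long_dowel_1','short_dowel','stock_rack']:
  for r in masks_of('wrist',n):
    if r['score']>.15:
        (c,wh,a)=cv2.minAreaRect(np.argwhere(r['mask'])[:,::-1].astype(np.float32)); print(n,r['score'],c,wh,a,at(s,c,.048),at(s,c,.02))
print(at(s,(219,182),.046))
```

```text
long_dowel_1 0.96 (254.3386993408203, 183.69686889648438) (15.655153274536133, 62.096832275390625) 8.365885734558105 [0.47  0.035 0.048] [0.462 0.039 0.02 ]
long_dowel_1 0.73 (121.0, 159.5) (63.0, 18.0) 90.0 [0.474 0.212 0.048] [0.467 0.228 0.02 ]
long_dowel_1 0.65 (19.0, 70.0) (58.0, 38.0) 90.0 [0.566 0.335 0.048] [0.564 0.359 0.02 ]
long_dowel_1 0.61 (154.6692352294922, 165.45384216308594) (17.251174926757812, 63.4022331237793) 3.1798300743103027 [0.473 0.168 0.048] [0.466 0.181 0.02 ]
short_dowel 0.63 (221.85386657714844, 178.1692352294922) (15.876444816589355, 45.520748138427734) 7.125016689300537 [0.47  0.079 0.048] [0.463 0.085 0.02 ]
short_dowel 0.16 (611.0, 230.5) (57.0, 56.0) 90.0 [ 0.483 -0.468  0.048] [ 0.477 -0.497  0.02 ]
stock_rack 0.77 (166.47149658203125, 164.47625732421875) (231.9509735107422, 79.13589477539062) 10.069063186645508 [0.477 0.153 0.048] [0.47  0.165 0.02 ]
[0.464 0.082 0.046]
```

Request:
apply_moves([
  [0,0,-0.05,-0.01,0.03,-0.03,40],
  [0,0,-0.1,-0.02,0.06,-0.06,40],
  [0,0,-0.15,-0.03,0.09,-0.1,40],
  [0,0,-0.18,-0.03,0.12,-0.14,40],
  [0,0,-0.18,-0.03,0.12,-0.17,40],
])

```text
time: 7.5
tool_pos: [0.4689, 0.0831, 0.1018]
ee_rot: [-3.14, 0.003, -0.015]
wrist_force: [0.2, 0.0, 0.0]
width: 0.036
finger_force: 0.0
```

Request:
apply_moves([
  [0,0,0,0,0,0,40],
  [0,0,0,0,0,-0.03,40],
  [0,0,0,0,0,-0.06,40],
  [0,0,0,0,0,-0.08,40],
  [0,0,0,0,0,-0.08,40],
])

```text
time: 8.0
tool_pos: [0.4695, 0.0794, 0.0232]
ee_rot: [3.141, 0.005, -0.02]
wrist_force: [-0.3, 0.6, -0.6]
width: 0.0375
finger_force: 0.0
```

Request:
apply_moves([
  [0,0,0,0,0,0,40],
  [0,0,0,0,0,0,0],
  [0,0,0,0,0,0,0],
  [0,0,0,0,0,0,0],
  [0,0,0,0,0,0,0],
])

```text
time: 8.5
tool_pos: [0.4719, 0.08, 0.0258]
ee_rot: [3.142, -0.002, -0.019]
wrist_force: [-0.8, -1.0, 2.1]
width: 0.0138
finger_force: 24.4
```

Request:
apply_moves([
  [0,0,0,0,0,0,0],
  [0,0,0,0,0,0,0],
  [0,0,0,0,0,0,0],
  [0,0,0,0,0,0,0],
  [0,0,0,0,0,0,0],
])

```text
time: 9.0
tool_pos: [0.4719, 0.08, 0.0256]
ee_rot: [3.142, -0.002, -0.019]
wrist_force: [0.4, 0.7, 5.1]
width: 0.0139
finger_force: 25.6
```

Run:
```python
from h import *
s=snap('wrist','w4.png');cv2.imwrite('pics/w4.png',s['pixels'][100:,100:500,::-1])
```

```text
(no output)
```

View pics/w4.png

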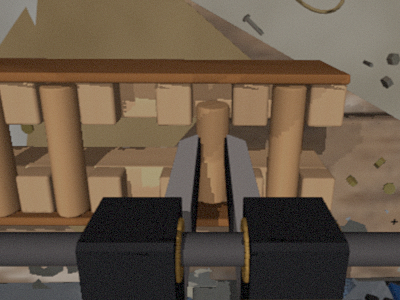

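Request:
apply_moves([
  [0,0,0,0,0,0,40],
  [0,0,0,0,0,0,40],
  [0,0,0,0,0,0,40],
  [0,0,0,0,0,-0.008,40],
  [0,0,0,0,0,-0.008,40],
])

```text
time: 9.55
tool_pos: [0.4695, 0.0799, 0.0148]
ee_rot: [3.141, 0.004, -0.019]
wrist_force: [-0.3, 0.8, 0.7]
width: 0.038
finger_force: 0.0
```

Request:
apply_moves([
  [0,0,0,0,0,0,40],
  [0,0,0,0,0,0,0],
  [0,0,0,0,0,0,0],
  [0,0,0,0,0,0,0],
  [0,0,0,0,0,0,0],
])

```text
time: 10.05
tool_pos: [0.4712, 0.08, 0.0169]
ee_rot: [3.142, -0.0, -0.019]
wrist_force: [0.3, 0.0, 0.6]
width: 0.0189
finger_force: 30.0
```

Request:
apply_moves([
  [0,0,0,0,0,0,0],
  [0,0,0,0,0,0,0],
  [0,0,0,0,0,0,0],
  [0,0,0,0,0,0,0],
  [0,0,0,0,0,0,0],
])

```text
time: 10.55
tool_pos: [0.4712, 0.08, 0.0168]
ee_rot: [3.142, -0.0, -0.019]
wrist_force: [0.3, -0.2, 1.1]
width: 0.0192
finger_force: 30.0
```

Run:
```python
from h import *
np.set_printoptions(precision=3,suppress=True)
o=get_obs();p=o['tool_pos'];print(p)
s=snap('wrist');print(proj(s,[p,p+[0,0,.0188],[.471-.031,.08,.044],[.471+.031,.08,.044],[.471+.031,.08,.044+.01]]))
```

```text
[0.471 0.08  0.017]
[[311.552 235.842]
 [311.477 247.646]
 [312.455 299.7  ]
 [310.405 203.629]
 [310.296 209.081]]
```

Request:
apply_moves([
  [0,0,0,0,0,0.01,0],
  [0,0,0,0,0,0.02,0],
  [0,0,0,0,0,0.03,0],
  [0,0,0,0,0,0.05,0],
  [0,0,0,0,0,0.08,0],
])

```text
time: 11.1
tool_pos: [0.4698, 0.0799, 0.0967]
ee_rot: [3.141, 0.003, -0.019]
wrist_force: [0.4, -0.4, 0.4]
width: 0.0194
finger_force: 30.0
```

Request:
apply_moves([
  [0,0,0,0,0,0.04,0],
  [0,0,0,0,0,0.08,0],
  [0,0,0,0,0,0.12,0],
  [0,0,0,0,0,0.16,0],
  [0,0,0,0,0,0.16,0],
])

```text
time: 11.6
tool_pos: [0.4738, 0.0802, 0.265]
ee_rot: [-3.141, -0.014, -0.019]
wrist_force: [0.2, -0.3, 0.5]
width: 0.0188
finger_force: 30.0
```

Run:
```python
from h import *
np.set_printoptions(precision=3,suppress=True)
o=get_obs();p=o['tool_pos'];print(p,o['width'])
A=[]
for cam in ['side','wrist']:
    s=snap(cam);q=proj(s,[p,p+[0,0,.0188],p+[0,0,.027]]);print(cam,q)
    im=s['pixels'][:,:,::-1].copy()
    if cam=='side':
        x,y=map(int,q[0]);c=im[y-40:y+30,x-50:x+50]; c=cv2.resize(c,(400,280),interpolation=2)
    else: c=cv2.resize(im[100:380,120:520],(400,280))
    A.append(c)
cv2.imwrite('pics/c5.png',np.vstack(A))
```

```text
[0.474 0.08  0.265] 0.018790436721081903
side [[327.641 183.419]
 [327.642 178.473]
 [327.642 176.302]]
wrist [[311.433 236.282]
 [311.327 248.105]
 [311.275 253.973]]
```

View pics/c5.png

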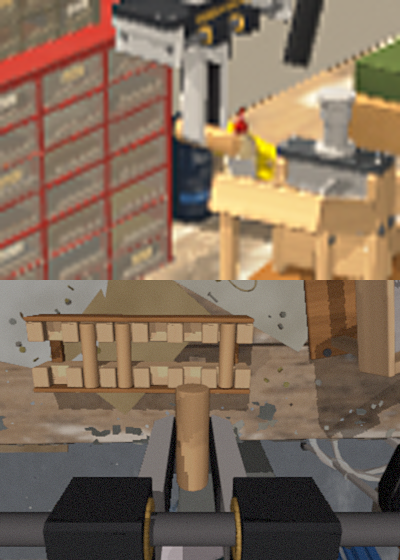

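Request:
apply_moves([
  [0,0,0.03,0.013,-0.04,0,0],
  [0,0,0.06,0.026,-0.085,0,0],
  [0,0,0.1,0.04,-0.13,0,0],
  [0,0,0.14,0.053,-0.175,0,0],
  [0,0,0.167,0.066,-0.216,0,0],
])

```text
time: 12.2
tool_pos: [0.5363, -0.1378, 0.2545]
ee_rot: [-3.14, 0.004, 0.149]
wrist_force: [0.8, 0.1, -0.4]
width: 0.0192
finger_force: 30.0
```

Request:
apply_moves([
  [0,0,0,0,0,0,0],
  [0,0,0,0,0,-0.02,0],
  [0,0,0,0,0,-0.04,0],
  [0,0,0,0,0,-0.05,0],
  [0,0,0,0,0,-0.05,0],
])

```text
time: 12.7
tool_pos: [0.5354, -0.1347, 0.2037]
ee_rot: [-3.139, 0.005, 0.148]
wrist_force: [-0.1, 0.2, -0.1]
width: 0.0193
finger_force: 30.0
```

Run:
```python
from h import *
np.set_printoptions(precision=3,suppress=True)
o=get_obs();p=o['tool_pos'];print(p,o['ee_rot'],o['width'])
s=snap('wrist','w6.png')
for n,z in {'crimper':0,'mouth':.14,'nest':.087,'stop':.021,'cap_top':.218,'short_dowel':p[2]+.027}.items():
    for r in place_of('wrist',n)[:2]:
        if r['score']>.15: print(' ',n,round(r['score'],2),np.round(r['pixel']),at(s,r['pixel'],z))
```

```text
[ 0.535 -0.135  0.204] [-3.139  0.005  0.148] 0.01931242278666879
  crimper 0.88 [406. 171.] [ 0.556 -0.251  0.   ]
  mouth 0.65 [313. 204.] [ 0.538 -0.135  0.14 ]
  nest 0.83 [431. 191.] [ 0.553 -0.254  0.087]
  stop 0.81 [554. 169.] [ 0.587 -0.419  0.021]
  cap_top 0.77 [505. 243.] [ 0.555 -0.255  0.218]
  short_dowel 0.82 [311. 259.] [ 0.532 -0.135  0.231]
```

View pics/w6.png

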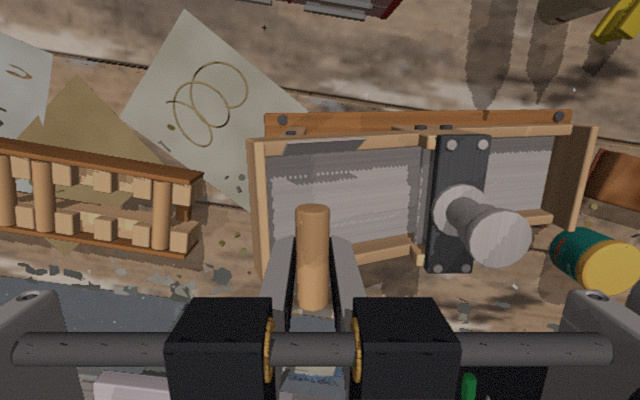

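Request:
apply_moves([
  [0,0,0.01,0.001,0,-0.03,0],
  [0,0,0.02,0.001,0,-0.05,0],
  [0,0,0.02,0.001,0,-0.065,0],
  [0,0,0.02,0.001,0,-0.074,0],
  [0,0,0.02,0.001,0,-0.074,0],
])

```text
time: 13.55
tool_pos: [0.5374, -0.1358, 0.1315]
ee_rot: [-3.141, 0.002, 0.168]
wrist_force: [0.7, 0.7, -0.5]
width: 0.0189
finger_force: 30.0
```

Request:
apply_moves([
  [0,0,0,0,0,0,0],
  [0,0,0,0,0,0,28],
  [0,0,0,0,0,0,28],
  [0,0,0,0,0,0,28],
  [0,0,0,0,0,0,28],
])

```text
time: 14.05
tool_pos: [0.5382, -0.1361, 0.1331]
ee_rot: [3.141, -0.001, 0.168]
wrist_force: [-0.4, -0.1, -0.2]
width: 0.0263
finger_force: 0.0
```

Request:
apply_moves([
  [0,0,0,0,0,0.01,28],
  [0,0,0,0,0,0.03,28],
  [0,0,0,0,0,0.06,28],
  [0,0,0,0,0,0.1,40],
  [0,0,0,0,0,0.1,40],
])

```text
time: 14.55
tool_pos: [0.5408, -0.137, 0.2407]
ee_rot: [3.135, -0.012, 0.168]
wrist_force: [0.4, 0.2, 0.7]
width: 0.0368
finger_force: 0.0
```

Run:
```python
from h import *
np.set_printoptions(precision=3,suppress=True)
s=snap('wrist','w7.png')
for r in masks_of('wrist','short_dowel')[:2]: print(r['score'],r['extent'])
for r in place_of('wrist','short_dowel')[:2]: print(r['score'],r['pixel'],at(s,r['pixel'],.087))
```

```text
(no output)
```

View pics/w7.png

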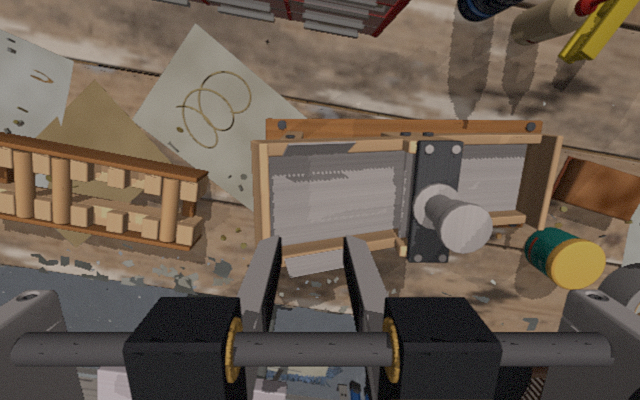

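Request:
apply_moves([
  [0,0,-0.04,-0.015,0.04,0.03,40],
  [0,0,-0.08,-0.03,0.08,0,40],
  [0,0,-0.12,-0.045,0.12,-0.04,40],
  [0,0,-0.16,-0.06,0.16,-0.08,40],
  [0,0,-0.187,-0.068,0.172,-0.113,40],
])

```text
time: 15.2
tool_pos: [0.47, 0.0357, 0.122]
ee_rot: [-3.141, 0.0, -0.019]
wrist_force: [0.9, -0.3, -0.7]
width: 0.0378
finger_force: 0.0
```

Request:
apply_moves([
  [0,0,0,0,0,0,40],
  [0,0,0,0,0,-0.03,40],
  [0,0,0,0,0,-0.06,40],
  [0,0,0,0,0,-0.09,40],
  [0,0,0,0,0,-0.105,40],
])

```text
time: 15.7
tool_pos: [0.4712, 0.0326, 0.0175]
ee_rot: [3.141, 0.002, -0.02]
wrist_force: [-0.0, -0.1, -0.6]
width: 0.0378
finger_force: 0.0
```

Request:
apply_moves([
  [0,0,0,0,0,0,40],
  [0,0,0,0,0,0,0],
  [0,0,0,0,0,0,0],
  [0,0,0,0,0,0,0],
  [0,0,0,0,0,0,0],
])

```text
time: 16.2
tool_pos: [0.473, 0.0334, 0.0208]
ee_rot: [3.141, -0.004, -0.019]
wrist_force: [-0.6, -0.6, 3.9]
width: 0.0184
finger_force: 30.0
```

Request:
apply_moves([
  [0,0,0,0,0,0.01,0],
  [0,0,0,0,0,0.03,0],
  [0,0,0,0,0,0.07,0],
  [0,0,0,0,0,0.11,0],
  [0,0,0,0,0,0.15,0],
])

```text
time: 16.7
tool_pos: [0.4706, 0.0339, 0.1708]
ee_rot: [-3.141, 0.0, -0.019]
wrist_force: [0.4, 0.2, -0.1]
width: 0.0182
finger_force: 30.0
```

Request:
apply_moves([
  [0,0,0,0,0,0.03,0],
  [0,0,0,0,0,0.06,0],
  [0,0,0,0,0,0.09,0],
  [0,0,0,0,0,0.09,0],
  [0,0,0,0,0,0.09,0],
])

```text
time: 17.2
tool_pos: [0.4712, 0.0338, 0.2594]
ee_rot: [3.142, -0.001, -0.019]
wrist_force: [0.1, 0.4, -0.5]
width: 0.0189
finger_force: 30.0
```

Run:
```python
from h import *
np.set_printoptions(precision=3,suppress=True)
o=get_obs();p=o['tool_pos'];print(p,o['ee_rot'],o['width'])
s=snap('wrist','w8.png');print(proj(s,[p+[0,0,.027],p+[.042,0,.027],p+[-.042,0,.027]]))
for r in place_of('wrist','long_dowel_1')[:5]: print(r['score'],r['pixel'],at(s,r['pixel'],.046))
for r in masks_of('wrist','long_dowel_1')[:5]: print(r['score'],r['extent'])
for cam in ['scene','side']:
    s=snap(cam,cam+'8.png')
    for n in ['short_dowel','long_dowel_1']:
        for r in place_of(cam,n)[:5]: print(cam,n,r['score'],r['pixel'],at(s,r['pixel'],.046),at(s,r['pixel'],.087))
```

```text
[0.471 0.034 0.259] [ 3.142 -0.001 -0.019] 0.01886140158691288
[[311.465 253.451]
 [310.004 184.181]
 [312.755 314.637]]
0.98 [172.9, 174.4] [0.472 0.215 0.046]
0.65 [208.3, 176.6] [0.468 0.169 0.046]
0.62 [309.4, 256.6] [0.351 0.04  0.046]
0.71 [199.6, 145.8, 217.7, 210.8]
0.64 [293.9, 187.7, 328.8, 321.4]
0.55 [160.4, 141.4, 186.0, 207.5]
scene long_dowel_1 0.54 [266.8, 220.1] [0.466 0.156 0.046] [0.431 0.129 0.087]
scene long_dowel_1 0.48 [252.8, 215.4] [0.463 0.215 0.046] [0.428 0.187 0.087]
scene long_dowel_1 0.46 [292.0, 178.7] [0.722 0.198 0.046] [0.678 0.17  0.087]
side short_dowel 0.48 [402.4, 198.9] [ 0.429 -0.398  0.046] [ 0.386 -0.316  0.087]
side long_dowel_1 0.54 [334.0, 178.1] [ 0.808 -0.415  0.046] [ 0.748 -0.332  0.087]
side long_dowel_1 0.43 [314.0, 247.6] [0.47  0.167 0.046] [0.425 0.223 0.087]
```

Request:
apply_moves([
  [0,0,0.04,0.014,-0.035,0,0],
  [0,0,0.08,0.028,-0.07,0,0],
  [0,0,0.12,0.042,-0.105,0,0],
  [0,0,0.16,0.056,-0.14,0,0],
  [0,0,0.187,0.067,-0.17,0,0],
])

```text
time: 18.15
tool_pos: [0.5386, -0.1381, 0.2583]
ee_rot: [-3.142, 0.0, 0.168]
wrist_force: [0.7, 0.5, -0.6]
width: 0.0189
finger_force: 30.0
```

Request:
apply_moves([
  [0,0,0,0,0,-0.03,0],
  [0,0,0,0,0,-0.06,0],
  [0,0,0,0,0,-0.09,0],
  [0,0,0,0,0,-0.12,0],
  [0,0,0,0,0,-0.126,0],
])

```text
time: 18.65
tool_pos: [0.5355, -0.1354, 0.1281]
ee_rot: [-3.137, 0.008, 0.168]
wrist_force: [0.1, 0.3, -0.4]
width: 0.0187
finger_force: 30.0
```

Request:
apply_moves([
  [0,0,0,0,0,0,0],
  [0,0,0,0,0,0,28],
  [0,0,0,0,0,0,28],
  [0,0,0,0,0,0,28],
  [0,0,0,0,0,0,28],
])

```text
time: 19.15
tool_pos: [0.5388, -0.1365, 0.1341]
ee_rot: [3.14, -0.002, 0.168]
wrist_force: [-0.1, -0.3, -0.7]
width: 0.0266
finger_force: 0.0
```

Request:
apply_moves([
  [0,0,0,0,0,0.01,28],
  [0,0,0,0,0,0.03,28],
  [0,0,0,0,0,0.06,28],
  [0,0,0,0,0,0.1,40],
  [0,0,0,0,0,0.1,40],
])

```text
time: 19.65
tool_pos: [0.541, -0.1373, 0.241]
ee_rot: [3.135, -0.012, 0.168]
wrist_force: [-0.3, 0.4, 0.7]
width: 0.0363
finger_force: 0.0
```

Run:
```python
from h import *
np.set_printoptions(precision=3,suppress=True)
o=get_obs();p=o['tool_pos'];print(p,o['ee_rot'],o['width'])
s=snap('wrist','w9.png')
for n in ['short_dowel','long_dowel_1']:
    for r in place_of('wrist',n)[:5]: print(n,r['score'],r['pixel'],at(s,r['pixel'],.046),at(s,r['pixel'],.09))
s2=snap('scene','s9.png')
cv2.imwrite('pics/c9.png',np.vstack([s['pixels'][:,:,::-1],cv2.resize(s2['pixels'][190:290,310:470,::-1],(320,200),interpolation=2)]) if 0 else np.hstack([s['pixels'][60:310,230:600,::-1],cv2.resize(s2['pixels'][190:290,310:450,::-1],(350,250),interpolation=2)]))
```

```text
[ 0.541 -0.137  0.241] [ 3.135 -0.012  0.168] 0.03633888738881264
short_dowel 0.17 [64.5, 193.7] [0.469 0.165 0.046] [0.485 0.133 0.09 ]
long_dowel_1 0.79 [62.3, 192.4] [0.47  0.168 0.046] [0.487 0.136 0.09 ]
long_dowel_1 0.56 [26.9, 184.2] [0.473 0.211 0.046] [0.49  0.174 0.09 ]
```

View pics/c9.png

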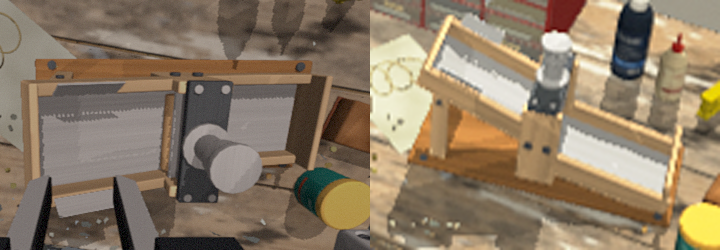

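Request:
apply_moves([
  [0,0,-0.04,-0.01,0.045,0.02,40],
  [0,0,-0.08,-0.02,0.09,0.02,40],
  [0,0,-0.12,-0.03,0.135,0.01,40],
  [0,0,-0.16,-0.04,0.18,0,40],
  [0,0,-0.187,-0.05,0.225,0,40],
])

```text
time: 20.35
tool_pos: [0.4858, 0.0902, 0.2292]
ee_rot: [3.141, 0.006, -0.021]
wrist_force: [0.4, -0.5, 0.2]
width: 0.0378
finger_force: 0.0
```

Request:
apply_moves([
  [0,0,0,-0.008,0.04,-0.02,40],
  [0,0,0,-0.016,0.081,-0.04,40],
  [0,0,0,-0.016,0.081,-0.08,40],
  [0,0,0,-0.016,0.081,-0.12,40],
  [0,0,0,-0.016,0.081,-0.12,40],
])

```text
time: 20.85
tool_pos: [0.4657, 0.1687, 0.1042]
ee_rot: [3.137, 0.017, -0.018]
wrist_force: [0.2, 0.6, 0.1]
width: 0.0376
finger_force: 0.0
```

Request:
apply_moves([
  [0,0,0,0,0,-0.03,40],
  [0,0,0,0,0,-0.06,40],
  [0,0,0,0,0,-0.09,40],
  [0,0,0,0,0,-0.099,40],
  [0,0,0,0,0,-0.099,40],
])

```text
time: 21.35
tool_pos: [0.4716, 0.1693, 0.0133]
ee_rot: [3.141, 0.002, -0.02]
wrist_force: [0.7, -0.1, 0.6]
width: 0.0374
finger_force: 0.0
```

Request:
apply_moves([
  [0,0,0,0,0,0,40],
  [0,0,0,0,0,0,0],
  [0,0,0,0,0,0,0],
  [0,0,0,0,0,0,0],
  [0,0,0,0,0,0,0],
])

```text
time: 21.85
tool_pos: [0.4732, 0.1699, 0.0151]
ee_rot: [-3.141, -0.002, -0.019]
wrist_force: [-0.2, -0.2, 3.3]
width: 0.0192
finger_force: 30.0
```

Request:
apply_moves([
  [0,0,0,0,0,0.01,0],
  [0,0,0,0,0,0.03,0],
  [0,0,0,0,0,0.07,0],
  [0,0,0,0,0,0.11,0],
  [0,0,0,0,0,0.15,0],
])

```text
time: 22.35
tool_pos: [0.4715, 0.1697, 0.1655]
ee_rot: [3.141, 0.001, -0.019]
wrist_force: [0.4, 0.3, -0.1]
width: 0.0195
finger_force: 30.0
```

Request:
apply_moves([
  [0,0,0,0,0,0.03,0],
  [0,0,0,0,0,0.06,0],
  [0,0,0,0,0,0.09,0],
  [0,0,0,0,0,0.09,0],
  [0,0,0,0,0,0.09,0],
])

```text
time: 22.85
tool_pos: [0.4722, 0.1698, 0.2542]
ee_rot: [-3.141, -0.001, -0.019]
wrist_force: [0.3, -0.1, -1.6]
width: 0.0195
finger_force: 30.0
```

Request:
apply_moves([
  [0,0,0.04,0.01,-0.045,0,0],
  [0,0,0.08,0.02,-0.09,0,0],
  [0,0,0.12,0.03,-0.135,0,0],
  [0,0,0.16,0.04,-0.18,0,0],
  [0,0,0.187,0.05,-0.225,0,0],
])

```text
time: 23.35
tool_pos: [0.5211, -0.0567, 0.2513]
ee_rot: [-3.14, 0.004, 0.169]
wrist_force: [1.3, 1.0, -0.5]
width: 0.0192
finger_force: 30.0
```

Request:
apply_moves([
  [0,0,0,0.008,-0.04,0,0],
  [0,0,0,0.016,-0.081,0,0],
  [0,0,0,0.016,-0.081,0,0],
  [0,0,0,0.016,-0.081,-0.04,0],
  [0,0,0,0.016,-0.081,-0.08,0],
])

```text
time: 23.85
tool_pos: [0.5381, -0.136, 0.1724]
ee_rot: [-3.141, -0.001, 0.167]
wrist_force: [0.9, -0.7, -0.4]
width: 0.0192
finger_force: 30.0
```

Request:
apply_moves([
  [0,0,0,0,0,-0.03,0],
  [0,0,0,0,0,-0.041,0],
  [0,0,0,0,0,-0.041,0],
  [0,0,0,0,0,-0.041,0],
  [0,0,0,0,0,-0.041,28],
])

```text
time: 24.35
tool_pos: [0.5395, -0.1365, 0.1353]
ee_rot: [3.14, -0.004, 0.168]
wrist_force: [0.4, 0.2, 0.5]
width: 0.0241
finger_force: 0.0
```

Request:
apply_moves([
  [0,0,0,0,0,0,28],
  [0,0,0,0,0,0,28],
  [0,0,0,0,0,0,28],
  [0,0,0,0,0,0.01,28],
  [0,0,0,0,0,0.03,28],
])

```text
time: 24.85
tool_pos: [0.5371, -0.1359, 0.1618]
ee_rot: [-3.14, 0.003, 0.168]
wrist_force: [-0.3, 0.0, -0.2]
width: 0.0264
finger_force: 0.0
```

Request:
apply_moves([
  [0,0,0,0,0,0.03,28],
  [0,0,0,0,0,0.07,40],
  [0,0,0,0,0,0.07,40],
  [0,0,0,0,0,0.07,40],
  [0,0,0,0,0,0.07,40],
])

```text
time: 25.35
tool_pos: [0.5377, -0.1361, 0.2318]
ee_rot: [-3.141, 0.002, 0.168]
wrist_force: [-0.0, 0.2, -0.4]
width: 0.0378
finger_force: 0.0
```

Run:
```python
from h import *
np.set_printoptions(precision=3,suppress=True)
o=get_obs();p=o['tool_pos'];print(p,o['ee_rot'],o['width'])
s=snap('wrist','w10.png')
for n in ['short_dowel','long_dowel_1','mallet']:
    for r in place_of('wrist',n)[:5]: print(n,r['score'],r['pixel'],at(s,r['pixel'],.046),at(s,r['pixel'],.09))
s=snap('scene','s10.png')
for n in ['short_dowel','long_dowel_1','mallet']:
    for r in place_of('scene',n)[:5]: print(n,r['score'],r['pixel'],at(s,r['pixel'],.046),at(s,r['pixel'],0))
```

```text
[ 0.538 -0.136  0.232] [-3.141  0.002  0.168] 0.03777101397366907
long_dowel_1 0.96 [402.7, 191.8] [ 0.538 -0.25   0.046] [ 0.547 -0.235  0.09 ]
long_dowel_1 0.86 [22.5, 178.8] [0.476 0.212 0.046] [0.492 0.174 0.09 ]
long_dowel_1 0.58 [392.2, 190.2] [ 0.537 -0.237  0.046] [ 0.547 -0.224  0.09 ]
long_dowel_1 0.48 [370.6, 225.9] [ 0.617 -0.192  0.046] [ 0.663 -0.177  0.   ]
long_dowel_1 0.42 [256.1, 215.5] [0.468 0.204 0.046] [0.508 0.235 0.   ]
mallet 0.65 [429.4, 258.3] [ 0.565 -0.426  0.046] [ 0.609 -0.42   0.   ]
mallet 0.58 [231.8, 198.7] [0.504 0.341 0.046] [0.546 0.378 0.   ]
```

Request:
apply_moves([
  [0,0,-0.04,-0.01,0.045,0.02,40],
  [0,0,-0.08,-0.02,0.09,0.02,40],
  [0,0,-0.12,-0.03,0.135,0.01,40],
  [0,0,-0.16,-0.04,0.18,0,40],
  [0,0,-0.187,-0.05,0.225,0,40],
])

```text
time: 26.25
tool_pos: [0.4868, 0.0903, 0.2313]
ee_rot: [3.141, 0.002, -0.021]
wrist_force: [0.3, 0.6, 0.2]
width: 0.0378
finger_force: 0.0
```

Request:
apply_moves([
  [0,0,0,-0.005,0.045,0,40],
  [0,0,0,-0.01,0.09,0,40],
  [0,0,0,-0.015,0.125,-0.03,40],
  [0,0,0,-0.015,0.125,-0.07,40],
  [0,0,0,-0.015,0.125,-0.11,40],
])

```text
time: 26.75
tool_pos: [0.4732, 0.2153, 0.1222]
ee_rot: [-3.141, -0.002, -0.016]
wrist_force: [0.9, -0.1, 0.0]
width: 0.0375
finger_force: 0.0
```

Run:
```python
from h import *
np.set_printoptions(precision=3,suppress=True)
o=get_obs();p=o['tool_pos'];print(p,o['ee_rot'],o['width'])
s=snap('wrist','w11.png')
for n in ['long_dowel_1','mallet']:
    for r in place_of('wrist',n)[:5]: print(n,r['score'],r['pixel'],at(s,r['pixel'],.046),at(s,r['pixel'],0))
```

```text
[0.473 0.215 0.122] [-3.141 -0.002 -0.016] 0.03750430070129289
long_dowel_1 0.93 [313.3, 201.1] [0.475 0.214 0.046] [0.462 0.214 0.   ]
mallet 0.83 [134.3, 101.8] [0.562 0.36  0.046] [0.563 0.384 0.   ]
```

Dowel still in place; pick it.

Request:
apply_moves([
  [0,0,0,0.001,0,-0.04,40],
  [0,0,0,0.001,0,-0.08,40],
  [0,0,0,0.001,0,-0.107,40],
  [0,0,0,0.001,0,-0.107,40],
  [0,0,0,0.001,0,-0.107,40],
])

```text
time: 27.4
tool_pos: [0.4763, 0.2141, 0.0186]
ee_rot: [-3.14, -0.004, -0.02]
wrist_force: [0.2, 0.7, 0.8]
width: 0.0381
finger_force: 0.0
```

Request:
apply_moves([
  [0,0,0,0,0,0,40],
  [0,0,0,0,0,0,0],
  [0,0,0,0,0,0,0],
  [0,0,0,0,0,0,0],
  [0,0,0,0,0,0,0],
])

```text
time: 27.9
tool_pos: [0.475, 0.214, 0.017]
ee_rot: [-3.141, -0.002, -0.019]
wrist_force: [-0.3, 0.1, 3.9]
width: 0.0192
finger_force: 30.0
```

Request:
apply_moves([
  [0,0,0,0,0,0.01,0],
  [0,0,0,0,0,0.03,0],
  [0,0,0,0,0,0.07,0],
  [0,0,0,0,0,0.11,0],
  [0,0,0,0,0,0.15,0],
])

```text
time: 28.4
tool_pos: [0.4735, 0.2135, 0.1673]
ee_rot: [3.141, 0.001, -0.019]
wrist_force: [-0.1, 0.2, -0.2]
width: 0.019
finger_force: 30.0
```

Request:
apply_moves([
  [0,0,0,0,0,0.03,0],
  [0,0,0,0,0,0.06,0],
  [0,0,0,0,0,0.09,0],
  [0,0,0,0,0,0.09,0],
  [0,0,0,0,0,0.09,0],
])

```text
time: 28.9
tool_pos: [0.4742, 0.2137, 0.2562]
ee_rot: [-3.141, -0.001, -0.019]
wrist_force: [-0.2, -0.0, 0.3]
width: 0.0188
finger_force: 30.0
```

Request:
apply_moves([
  [0,0,0.04,0.01,-0.045,0,0],
  [0,0,0.08,0.02,-0.09,0,0],
  [0,0,0.12,0.03,-0.135,0,0],
  [0,0,0.16,0.04,-0.18,0,0],
  [0,0,0.187,0.05,-0.225,0,0],
])

```text
time: 29.4
tool_pos: [0.5231, -0.0128, 0.2532]
ee_rot: [-3.14, 0.004, 0.169]
wrist_force: [2.2, -1.0, -0.4]
width: 0.0191
finger_force: 30.0
```

Request:
apply_moves([
  [0,0,0,0.005,-0.045,0,0],
  [0,0,0,0.01,-0.09,0,0],
  [0,0,0,0.014,-0.126,0,0],
  [0,0,0,0.014,-0.126,0,0],
  [0,0,0,0.014,-0.126,0,0],
])

```text
time: 29.9
tool_pos: [0.5372, -0.1373, 0.2533]
ee_rot: [-3.139, 0.004, 0.166]
wrist_force: [0.0, 0.4, -0.2]
width: 0.0191
finger_force: 30.0
```

Request:
apply_moves([
  [0,0,0,0,0,-0.04,0],
  [0,0,0,0,0,-0.08,0],
  [0,0,0,0,0,-0.11,0],
  [0,0,0,0,0,-0.121,0],
  [0,0,0,0,0,-0.121,0],
])

```text
time: 30.4
tool_pos: [0.5368, -0.1354, 0.1326]
ee_rot: [-3.139, 0.004, 0.17]
wrist_force: [-0.2, 0.7, 0.3]
width: 0.019
finger_force: 30.0
```

Request:
apply_moves([
  [0,0,0,0,0,0,0],
  [0,0,0,0,0,0,28],
  [0,0,0,0,0,0,28],
  [0,0,0,0,0,0,28],
  [0,0,0,0,0,0,28],
])

```text
time: 30.9
tool_pos: [0.5385, -0.1375, 0.1356]
ee_rot: [3.141, -0.001, 0.168]
wrist_force: [0.5, -0.1, 0.1]
width: 0.0261
finger_force: 0.0
```

Request:
apply_moves([
  [0,0,0,0,0,0.01,28],
  [0,0,0,0,0,0.03,28],
  [0,0,0,0,0,0.06,28],
  [0,0,0,0,0,0.1,40],
  [0,0,0,0,0,0.1,40],
])

```text
time: 31.4
tool_pos: [0.5409, -0.1383, 0.2428]
ee_rot: [3.135, -0.012, 0.168]
wrist_force: [0.5, -0.4, 0.7]
width: 0.037
finger_force: 0.0
```

Run:
```python
from h import *
np.set_printoptions(precision=3,suppress=True)
o=get_obs();p=o['tool_pos'];print(p,o['ee_rot'],o['joint_positions'])
s=snap('wrist','w12.png')
for n in ['long_dowel_1','short_dowel']:
    for r in place_of('wrist',n)[:5]: print(n,r['score'],r['pixel'],at(s,r['pixel'],.09))
s2=snap('side','d12.png')
cv2.imwrite('pics/c12.png',np.hstack([s['pixels'][60:310,230:600,::-1],cv2.resize(s2['pixels'][140:240,290:430,::-1],(350,250),interpolation=2)]))
```

```text
[ 0.541 -0.138  0.243] [ 3.135 -0.012  0.168] [-0.352  0.091  1.246 -0.     1.791  1.051]
long_dowel_1 0.96 [399.7, 192.7] [ 0.548 -0.239  0.09 ]
long_dowel_1 0.92 [368.5, 196.0] [ 0.539 -0.205  0.09 ]
long_dowel_1 0.72 [386.4, 192.7] [ 0.546 -0.224  0.09 ]
long_dowel_1 0.69 [307.5, 196.6] [ 0.527 -0.137  0.09 ]
```

View pics/c12.png

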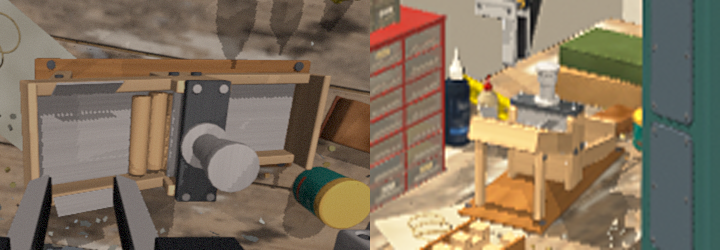

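Request:
apply_moves([
  [0,0,0.14,-0.01,0.03,0.02,60],
  [0,0,0.28,-0.02,0.06,0.04,60],
  [0,0,0.42,-0.03,0.09,0.06,60],
  [0,0,0.56,-0.04,0.12,0.06,60],
  [0,0,0.7,-0.05,0.15,0.06,60],
])

```text
time: 32.1
tool_pos: [0.4874, 0.0138, 0.2939]
ee_rot: [-3.14, 0.001, 0.873]
wrist_force: [0.8, 0.7, 0.1]
width: 0.056
finger_force: 0.0
```

Request:
apply_moves([
  [0,0,0.14,0,0.03,0,60],
  [0,0,0.28,0,0.06,0,60],
  [0,0,0.42,0,0.09,0,60],
  [0,0,0.56,0,0.12,0,60],
  [0,0,0.7,0,0.15,0,60],
])

```text
time: 32.6
tool_pos: [0.4873, 0.1638, 0.2928]
ee_rot: [-3.138, 0.001, 1.574]
wrist_force: [0.2, -0.2, 0.1]
width: 0.0564
finger_force: 0.0
```

Request:
apply_moves([
  [0,0,0.14,0,0.03,0,60],
  [0,0,0.28,0,0.06,0,60],
  [0,0,0.42,0,0.09,0,60],
  [0,0,0.56,0,0.12,0,60],
  [0,0,0.7,0,0.15,0,60],
])

```text
time: 33.1
tool_pos: [0.4875, 0.3137, 0.2926]
ee_rot: [-3.138, -0.001, 2.274]
wrist_force: [0.9, -0.3, -0.2]
width: 0.0563
finger_force: 0.0
```

Request:
apply_moves([
  [0,0,0.14,0,0.03,0,60],
  [0,0,0.28,0,0.06,0,60],
  [0,0,0.42,0,0.09,0,60],
  [0,0,0.54,0,0.09,0,60],
  [0,0,0.54,0,0.09,0,60],
])

```text
time: 33.6
tool_pos: [0.4875, 0.4032, 0.2919]
ee_rot: [-3.138, -0.003, 2.809]
wrist_force: [0.9, 0.3, 0.3]
width: 0.0564
finger_force: 0.0
```

Run:
```python
from h import *
np.set_printoptions(precision=3,suppress=True)
o=get_obs();p=o['tool_pos'];print(p,o['ee_rot'],o['joint_positions'])
s=snap('wrist','w13.png')
for r in place_of('wrist','mallet')[:2]: print(r['score'],r['pixel'],at(s,r['pixel'],0))
for r in masks_of('wrist','mallet')[:2]:
    m=r['mask'];print(r['score'],r['extent']);g=s['pixels'].max(2)
    h=m&(g<70); t=m&(g>=90)
    h=cv2.morphologyEx(h.astype(np.uint8),cv2.MORPH_OPEN,np.ones((5,5)));t=cv2.morphologyEx(t.astype(np.uint8),cv2.MORPH_OPEN,np.ones((7,7)))
    for nm,q,z in (('head',h,.06),('handle',t,.045)):
        if q.sum()<50: continue
        c,wh,a=cv2.minAreaRect(np.argwhere(q)[:,::-1].astype(np.float32));b=cv2.boxPoints((c,wh,a))
        print(nm,c,wh,a,at(s,c,z)); print([at(s,x,z)[:2] for x in b])
```

```text
[0.487 0.403 0.292] [-3.138 -0.003  2.809] [ 0.602  0.291  0.916 -0.     1.939 -0.637]
0.83 [320.5, 207.5] [0.561 0.391 0.   ]
0.83 [294.4, 59.1, 345.2, 244.0]
head (317.9139404296875, 218.4467315673828) (49.52305221557617, 53.23501205444336) 5.19442892074585 [0.557 0.387 0.06 ]
[array([0.58 , 0.338]), array([0.507, 0.372]), array([0.536, 0.434]), array([0.61 , 0.404])]
handle (323.9142761230469, 126.57188415527344) (21.995128631591797, 135.3279266357422) 1.2060487270355225 [0.441 0.436 0.045]
[array([0.524, 0.389]), array([0.356, 0.451]), array([0.366, 0.477]), array([0.535, 0.419])]
```

View pics/w13.png

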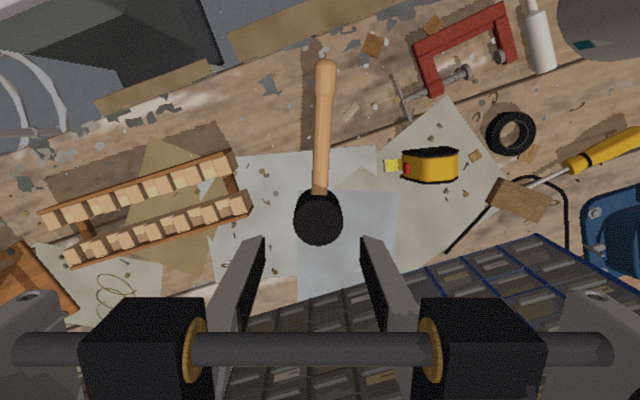

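Request:
apply_moves([
  [0,0,0,0.016,0.009,-0.03,60],
  [0,0,0,0.016,0.009,-0.07,60],
  [0,0,0,0.016,0.009,-0.11,60],
  [0,0,0,0.016,0.009,-0.15,60],
  [0,0,0,0.016,0.009,-0.18,60],
])

```text
time: 34.25
tool_pos: [0.5033, 0.41, 0.1117]
ee_rot: [-3.139, -0.002, 2.805]
wrist_force: [-0.5, -0.4, 0.4]
width: 0.0565
finger_force: 0.0
```

Request:
apply_moves([
  [0,0,0,0,0,-0.03,60],
  [0,0,0,0,0,-0.06,60],
  [0,0,0,0,0,-0.09,60],
  [0,0,0,0,0,-0.104,60],
  [0,0,0,0,0,-0.104,60],
])

```text
time: 34.75
tool_pos: [0.5026, 0.41, 0.008]
ee_rot: [-3.137, -0.003, 2.806]
wrist_force: [0.0, -0.6, -1.1]
width: 0.0567
finger_force: 0.0
```

Request:
apply_moves([
  [0,0,0,0,0,0,60],
  [0,0,0,0,0,0,0],
  [0,0,0,0,0,0,0],
  [0,0,0,0,0,0,0],
  [0,0,0,0,0,0,0],
])

```text
time: 35.25
tool_pos: [0.5045, 0.412, 0.0117]
ee_rot: [3.14, 0.001, 2.808]
wrist_force: [-0.1, 1.0, 0.6]
width: 0.0277
finger_force: 0.0
```

Request:
apply_moves([
  [0,0,0,0,0,0,0],
  [0,0,0,0,0,0,0],
  [0,0,0,0,0,0,0],
  [0,0,0,0,0,0,0],
  [0,0,0,0,0,0,0],
])

```text
time: 35.75
tool_pos: [0.5041, 0.4117, 0.0107]
ee_rot: [-3.142, -0.0, 2.808]
wrist_force: [0.9, -0.5, -0.1]
width: 0.0004
finger_force: 0.0
```

Request:
apply_moves([
  [0,0,0,0,0,0.04,0],
  [0,0,0,0,0,0.08,0],
  [0,0,0,0,0,0.12,0],
  [0,0,0,0,0,0.15,60],
  [0,0,0,0,0,0.15,60],
])

```text
time: 36.25
tool_pos: [0.5067, 0.4135, 0.1679]
ee_rot: [3.132, 0.007, 2.808]
wrist_force: [0.6, 0.0, 0.5]
width: 0.0129
finger_force: 0.0
```

```bash
cat > mal.py <<'E'
from h import *
np.set_printoptions(precision=3,suppress=True)
import sys
o=get_obs();p=o['tool_pos'];print(p,o['ee_rot'])
s=snap('wrist',sys.argv[1])
for r in place_of('wrist','mallet')[:2]: print(r['score'],r['pixel'],at(s,r['pixel'],0))
for r in masks_of('wrist','mallet')[:2]:
    m=r['mask'];print(r['score'],r['extent']);g=s['pixels'].max(2)
    h=m&(g<70); t=m&(g>=90)
    h=cv2.morphologyEx(h.astype(np.uint8),cv2.MORPH_OPEN,np.ones((5,5)));t=cv2.morphologyEx(t.astype(np.uint8),cv2.MORPH_OPEN,np.ones((7,7)))
    for nm,q,z in (('head',h,.06),('handle',t,.045)):
        if q.sum()<50: continue
        c,wh,a=cv2.minAreaRect(np.argwhere(q)[:,::-1].astype(np.float32));b=cv2.boxPoints((c,wh,a))
        print(nm,c,wh,a,at(s,c,z)); print([at(s,x,z)[:2] for x in b])
E
python3 mal.py w14.png
```

```text
[0.507 0.414 0.168] [3.132 0.007 2.808]
0.91 [261.0, 220.0] [0.537 0.34  0.   ]
0.74 [213.5, 7.8, 288.6, 275.8]
head (251.58116149902344, 231.58810424804688) (66.42438507080078, 82.84955596923828) 24.145544052124023 [0.527 0.342 0.06 ]
[array([0.536, 0.286]), array([0.473, 0.35 ]), array([0.519, 0.397]), array([0.587, 0.333])]
handle (240.65516662597656, 106.137939453125) (193.6652374267578, 34.998329162597656) 86.633544921875 [0.409 0.377 0.045]
[array([0.327, 0.389]), array([0.336, 0.418]), array([0.505, 0.362]), array([0.495, 0.327])]
```

View pics/w14.png

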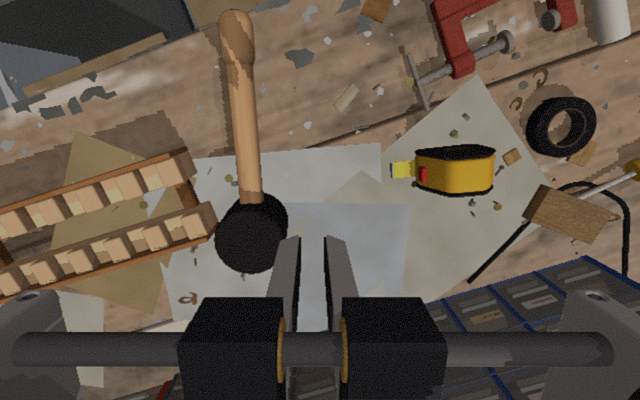

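Request:
apply_moves([
  [0,0,0,-0.013,-0.028,0,60],
  [0,0,0,-0.0265,-0.056,0,60],
  [0,0,0,-0.0265,-0.056,-0.03,60],
  [0,0,0,-0.0265,-0.056,-0.06,60],
  [0,0,0,-0.0265,-0.056,-0.06,60],
])

```text
time: 36.9
tool_pos: [0.4733, 0.3528, 0.0929]
ee_rot: [-3.13, -0.009, 2.807]
wrist_force: [-0.3, -0.3, -0.9]
width: 0.0563
finger_force: 0.0
```

```bash
python3 mal.py w15.png
```

```text
[0.473 0.353 0.093] [-3.13  -0.009  2.807]
0.7 [321.6, 254.5] [0.532 0.341 0.   ]
0.29 [118.7, 260.0] [0.472 0.147 0.   ]
0.72 [275.9, 0.0, 366.6, 329.1]
head (319.5, 280.5) (101.0, 87.0) 90.0 [0.526 0.341 0.06 ]
[array([0.474, 0.323]), array([0.496, 0.386]), array([0.584, 0.36 ]), array([0.56, 0.29])]
handle (313.0, 122.5) (243.0, 40.0) 90.0 [0.407 0.376 0.045]
[array([0.327, 0.389]), array([0.336, 0.415]), array([0.506, 0.36 ]), array([0.495, 0.328])]
```

Request:
apply_moves([
  [0,0,0,0,-0.002,-0.03,60],
  [0,0,0,0,-0.002,-0.06,60],
  [0,0,0,0,-0.002,-0.092,60],
  [0,0,0,0,-0.002,-0.092,60],
  [0,0,0,0,-0.002,-0.092,60],
])

```text
time: 37.55
tool_pos: [0.4784, 0.3543, 0.0101]
ee_rot: [3.141, 0.001, 2.808]
wrist_force: [0.8, -0.2, 0.4]
width: 0.0564
finger_force: 0.0
```

Request:
apply_moves([
  [0,0,0,0,0,0,60],
  [0,0,0,0,0,0,0],
  [0,0,0,0,0,0,0],
  [0,0,0,0,0,0,0],
  [0,0,0,0,0,0,0],
])

```text
time: 38.05
tool_pos: [0.4779, 0.3538, 0.0093]
ee_rot: [3.141, 0.0, 2.808]
wrist_force: [-0.4, 0.3, 0.9]
width: 0.0279
finger_force: 0.0
```

Request:
apply_moves([
  [0,0,0,0,0,0,0],
  [0,0,0,0,0,0,0],
  [0,0,0,0,0,0,0],
  [0,0,0,0,0,0,0],
  [0,0,0,0,0,0,0],
])

```text
time: 38.55
tool_pos: [0.4779, 0.3541, 0.0092]
ee_rot: [3.141, 0.0, 2.808]
wrist_force: [0.0, 1.7, 2.9]
width: 0.0235
finger_force: 29.6
```

Request:
apply_moves([
  [0,0,0,0,0,0.005,0],
  [0,0,0,0,0,0.015,0],
  [0,0,0,0,0,0.03,0],
  [0,0,0,0,0,0.045,0],
  [0,0,0,0,0,0.06,0],
])

```text
time: 39.05
tool_pos: [0.4779, 0.3538, 0.0705]
ee_rot: [3.141, 0.001, 2.808]
wrist_force: [-0.3, 0.0, -3.5]
width: 0.0232
finger_force: 30.0
```

Request:
apply_moves([
  [0,0,0,0,0,0,0],
  [0,0,0,0,0,0,0],
  [0,0,0,0,0,0,0],
  [0,0,0,0,0,0,0],
  [0,0,0,0,0,0,0],
])

```text
time: 39.55
tool_pos: [0.4772, 0.3534, 0.0679]
ee_rot: [-3.14, -0.001, 2.808]
wrist_force: [0.5, 0.5, -4.0]
width: 0.0238
finger_force: 30.0
```

```bash
cat > tilt.py <<'E'
from h import *
np.set_printoptions(precision=3,suppress=True)
import sys
o=get_obs();p=o['tool_pos'];print(o['time'],p,o['ee_rot'],o['wrist_force'],o['wrist_torque'],o['width'],o['joint_positions'])
s=snap('wrist',sys.argv[1])
# predicted level mallet: head at 60 mm from grip along tool -x
R=cv2.Rodrigues(np.array([0,0,1.])*(o['ee_rot'][2]))[0]
g=p+[0,0,.027]; hx=-R[:,0]
for lab,P in (('head axis mid',g+.06*hx),('face',g+.06*hx-[0,0,.036]),('handle end',g-.155*hx)): print(lab,P,proj(s,P))
for r in masks_of('wrist','mallet')[:1]: print(r['score'],r['extent'])
for r in place_of('wrist','mallet')[:1]: print(r['score'],r['pixel'],at(s,r['pixel'],p[2]-.009))
for cam in ('side','scene'):
    t=snap(cam,cam+sys.argv[1])
    print(cam,proj(t,[g+.06*hx-[0,0,.036],g-.155*hx]))
    for r in masks_of(cam,'mallet')[:1]: print(r['score'],r['extent'])
    for r in place_of(cam,'mallet')[:1]: print(r['score'],r['pixel'])
E
python3 tilt.py 16.png
```

```text
39.55 [0.477 0.353 0.068] [-3.14  -0.001  2.808] [ 0.456  0.479 -4.038] [0.168 0.105 0.016] 0.023798231276495236 [ 0.542  0.233  1.432  0.     1.478 -0.695]
head axis mid [0.534 0.334 0.095] [[311.859 336.176]]
face [0.534 0.334 0.059] [[311.892 303.362]]
handle end [0.331 0.404 0.095] [[311.898 -62.793]]
0.55 [274.3, 1.0, 351.8, 396.5]
0.96 [314.0, 297.4] [0.53  0.337 0.059]
side [[268.761 258.063]
 [301.341 277.778]]
0.57 [260.7, 236.3, 306.7, 284.3]
0.77 [267.8, 261.3]
scene [[237.44  192.405]
 [187.458 210.693]]
0.57 [187.8, 174.0, 244.3, 211.4]
0.81 [235.2, 195.2]
```

Request:
apply_moves([
  [0,0,0,0,0,0.02,0],
  [0,0,0,0,0,0.06,0],
  [0,0,0,0,0,0.1,0],
  [0,0,0,0,0,0.14,0],
  [0,0,0,0,0,0.18,0],
])

```text
time: 40.5
tool_pos: [0.4775, 0.3536, 0.2506]
ee_rot: [3.141, 0.0, 2.808]
wrist_force: [0.5, 0.6, -3.9]
width: 0.0236
finger_force: 30.0
```

Request:
apply_moves([
  [0,0,0,0,-0.02,0.02,0],
  [0,0,0,0,-0.05,0.03,0],
  [0,0,0,0,-0.09,0.03,0],
  [0,0,0,0.01,-0.13,0.03,0],
  [0,0,0,0.01,-0.17,0.03,0],
])

```text
time: 41.0
tool_pos: [0.4882, 0.1822, 0.2788]
ee_rot: [3.141, 0.001, 2.808]
wrist_force: [0.5, -0.2, -4.4]
width: 0.0237
finger_force: 30.0
```

Request:
apply_moves([
  [0,0,0,0,-0.04,0,0],
  [0,0,0,0,-0.08,0,0],
  [0,0,0,0.005,-0.12,0,0],
  [0,0,0,0.01,-0.16,0,0],
  [0,0,0,0.01,-0.2,0,0],
])

```text
time: 41.5
tool_pos: [0.4977, -0.018, 0.2789]
ee_rot: [-3.142, 0.001, 2.808]
wrist_force: [0.7, 0.3, -4.0]
width: 0.0235
finger_force: 30.0
```

Request:
apply_moves([
  [0,0,0,0,-0.04,0,0],
  [0,0,0,0,-0.08,0,0],
  [0,0,0,0.005,-0.12,0,0],
  [0,0,0,0.01,-0.16,0,0],
  [0,0,0,0.015,-0.19,0,0],
])

```text
time: 42.0
tool_pos: [0.5122, -0.2089, 0.2788]
ee_rot: [-3.141, -0.0, 2.806]
wrist_force: [-0.4, 1.1, -3.7]
width: 0.0236
finger_force: 30.0
```

Request:
apply_moves([
  [0,0,0,0,-0.02,0,0],
  [0,0,0,0,-0.033,0,0],
  [0,0,0,0,-0.033,0,0],
  [0,0,0,0,-0.033,0,0],
  [0,0,0,0,-0.033,0,0],
])

```text
time: 42.5
tool_pos: [0.5128, -0.2381, 0.2792]
ee_rot: [3.141, 0.0, 2.809]
wrist_force: [0.3, -0.3, -4.5]
width: 0.0236
finger_force: 30.0
```

```bash
python3 tilt.py 17.png
python3 - <<'E'
from h import *
a=cv2.imread('pics/17.png');b=cv2.imread('pics/side17.png')[100:240,270:430];c=cv2.imread('pics/scene17.png')[130:290,310:480]
cv2.imwrite('pics/c17.png',np.hstack([cv2.resize(b,(400,350),interpolation=2),cv2.resize(c,(372,350),interpolation=2)]))
E
```

```text
42.5 [ 0.513 -0.238  0.279] [3.141 0.    2.809] [ 0.264 -0.277 -4.496] [0.092 0.102 0.022] 0.023568120680453233 [-0.535  0.124  1.139  0.001  1.878 -1.774]
head axis mid [ 0.57  -0.258  0.306] [[311.926 336.123]]
face [ 0.57  -0.258  0.27 ] [[311.864 303.265]]
handle end [ 0.366 -0.188  0.306] [[311.995 -62.97 ]]
0.64 [274.7, 0.0, 354.3, 400.0]
0.97 [314.5, 294.8] [ 0.563 -0.253  0.27 ]
side [[358.541 151.697]
 [393.371 158.068]]
0.91 [347.9, 135.5, 392.7, 160.2]
0.65 [355.9, 152.3]
scene [[389.396 190.829]
 [342.203 213.635]]
0.55 [337.9, 176.3, 397.7, 216.2]
```

View pics/c17.png

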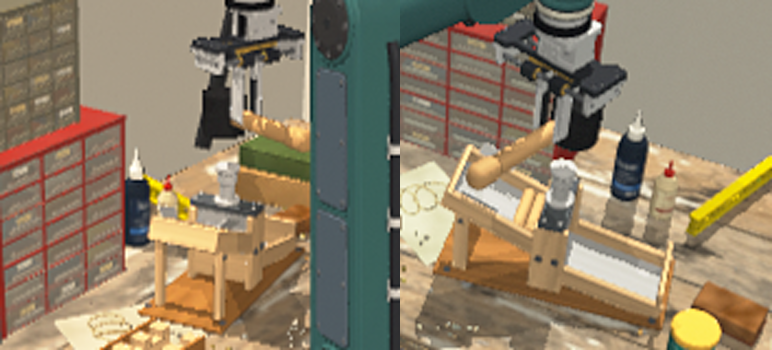

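Request:
apply_moves([
  [0,0,0,0,0,-0.02,0],
  [0,0,0,0,0,-0.04,0],
  [0,0,0,0,0,-0.046,0],
  [0,0,0,0,0,-0.046,0],
  [0,0,0,0,0,-0.046,0],
])

```text
time: 43.45
tool_pos: [0.513, -0.2395, 0.2338]
ee_rot: [-3.141, 0.002, 2.808]
wrist_force: [0.3, 0.3, -3.7]
width: 0.0239
finger_force: 30.0
```

Request:
apply_moves([
  [0,0,0,0,0,-0.004,0],
  [0,0,0,0,0,-0.008,0],
  [0,0,0,0,0,-0.012,0],
  [0,0,0,0,0,-0.014,0],
  [0,0,0,0,0,-0.014,0],
])

```text
time: 43.95
tool_pos: [0.5132, -0.2396, 0.2191]
ee_rot: [-3.141, 0.002, 2.808]
wrist_force: [0.8, -1.2, -0.6]
width: 0.0239
finger_force: 30.0
```

```bash
python3 tilt.py 18.png
```

```text
43.95 [ 0.513 -0.24   0.219] [-3.141  0.002  2.808] [ 0.779 -1.172 -0.561] [-0.116 -0.345 -0.032] 0.023864507349169325 [-0.537  0.118  1.263  0.     1.758 -1.774]
head axis mid [ 0.57  -0.259  0.246] [[311.936 336.066]]
face [ 0.57  -0.259  0.21 ] [[311.908 303.17 ]]
handle end [ 0.367 -0.189  0.246] [[311.984 -63.128]]
0.61 [275.1, 0.0, 355.4, 398.8]
0.92 [315.2, 294.2] [ 0.563 -0.254  0.21 ]
side [[358.324 165.364]
 [392.602 172.896]]
0.88 [350.9, 148.6, 396.7, 176.0]
0.65 [358.4, 166.9]
scene [[387.987 205.159]
 [341.917 228.664]]
0.94 [338.9, 189.8, 398.2, 230.3]
0.87 [387.8, 207.3]
```

Request:
apply_moves([
  [0,0,0,0,0,-0.01,0],
  [0,0,0,0,0,-0.02,0],
  [0,0,0,0,0,-0.024,0],
  [0,0,0,0,0,-0.024,0],
  [0,0,0,0,0,-0.024,0],
])

```text
time: 44.9
tool_pos: [0.5115, -0.2389, 0.1957]
ee_rot: [-3.141, -0.002, 2.808]
wrist_force: [-3.3, 1.3, 7.5]
width: 0.0239
finger_force: 30.0
```

```bash
python3 tilt.py 19.png
python3 - <<'E'
from h import *
np.set_printoptions(precision=3,suppress=True)
for cam in ('side','scene'):
    s=snap(cam)
    for n in ('cap_top','short_dowel','long_dowel_1'):
        for r in place_of(cam,n)[:4]: print(cam,n,r['score'],r['pixel'],at(s,r['pixel'],.022))
    print(proj(s,[.583,-.415,.021]),proj(s,[.555,-.255,.19]))
E
```

```text
44.9 [ 0.512 -0.239  0.196] [-3.141 -0.002  2.808] [-3.303  1.303  7.479] [ 0.224  0.603 -0.075] 0.023943978931990125 [-0.537  0.119  1.309 -0.001  1.716 -1.774]
head axis mid [ 0.568 -0.259  0.223] [[311.913 336.181]]
face [ 0.568 -0.259  0.187] [[311.885 303.382]]
handle end [ 0.365 -0.188  0.223] [[311.972 -62.788]]
0.63 [272.6, 0.0, 351.7, 396.2]
0.84 [314.4, 300.0] [ 0.566 -0.256  0.187]
side [[358.43  170.771]
 [392.571 178.757]]
0.9 [359.7, 169.7]
scene [[386.874 210.732]
 [341.171 234.529]]
0.61 [338.2, 198.6, 397.1, 239.1]
0.82 [386.4, 210.5]
side cap_top 0.58 [360.5, 171.9] [ 0.787 -0.61   0.022]
side short_dowel 0.22 [359.6, 213.0] [ 0.526 -0.211  0.022]
[[374.097 194.332]] [[360.621 170.958]]
scene cap_top 0.68 [459.8, 276.4] [ 0.558 -0.534  0.022]
scene cap_top 0.42 [386.5, 213.0] [ 0.734 -0.21   0.022]
scene short_dowel 0.61 [271.7, 226.3] [0.467 0.137 0.022]
scene short_dowel 0.46 [424.4, 257.8] [ 0.582 -0.407  0.022]
scene short_dowel 0.4 [430.6, 261.0] [ 0.578 -0.43   0.022]
scene long_dowel_1 0.54 [373.3, 228.7] [ 0.632 -0.199  0.022]
scene long_dowel_1 0.42 [364.6, 224.7] [ 0.636 -0.162  0.022]
[[426.668 258.613]] [[384.468 212.026]]
```

Request:
apply_moves([
  [0,0,0,0,0,0.02,0],
  [0,0,0,0,0,0.04,0],
  [0,0,0,0,0,0.045,0],
  [0,0,0,0,0,0.045,0],
  [0,0,0,0,0,0.045,0],
])

```text
time: 46.25
tool_pos: [0.5119, -0.2388, 0.2373]
ee_rot: [3.141, -0.004, 2.808]
wrist_force: [-0.3, -0.6, -4.2]
width: 0.0237
finger_force: 30.0
```

Request:
apply_moves([
  [0,0,0,0,0,0,0],
  [0,0,0,0,0,0,0],
  [0,0,0,0,0,0,0],
  [0,0,0,0,0,0,0],
  [0,0,0,0,0,0,0],
])

```text
time: 46.75
tool_pos: [0.5127, -0.2393, 0.2398]
ee_rot: [3.142, -0.0, 2.808]
wrist_force: [0.8, -0.1, -3.5]
width: 0.0235
finger_force: 30.0
```

```bash
cat > chk.py <<'E'
from h import *
np.set_printoptions(precision=3,suppress=True)
import sys
o=get_obs();print(o['time'],o['tool_pos'],o['wrist_force'],o['wrist_torque'],o['width'])
u=np.array([np.cos(-1.40),np.sin(-1.40)]);
def cr(P): d=P[:2]-[.555,-.255]; return np.array([d@u, -d[0]*u[1]+d[1]*u[0]])
for cam in ('scene','side','wrist'):
    s=snap(cam,cam+sys.argv[1])
    for n in ('cap_top','short_dowel','long_dowel_1','mallet'):
        for r in place_of(cam,n)[:6]:
            if r['score']>.25:
                ext=''
                print(cam,n,round(r['score'],2),np.round(r['pixel']),'trough',cr(at(s,r['pixel'],.03)),'mag',cr(at(s,r['pixel'],.11)))
    print(proj(s,np.r_[[.555,-.255]+.15*u,.025]))
E
python3 chk.py 20.png
```

```text
46.75 [ 0.513 -0.239  0.24 ] [ 0.768 -0.123 -3.479] [ 0.104  0.144 -0.004] 0.02345089499191912
scene cap_top 0.72 [460. 274.] trough [ 0.274 -0.041] mag [ 0.264 -0.116]
scene cap_top 0.53 [385. 207.] trough [-0.026  0.208] mag [-0.015  0.117]
scene short_dowel 0.52 [427. 257.] trough [0.163 0.   ] mag [ 0.161 -0.077]
scene long_dowel_1 0.43 [372. 227.] trough [-0.046  0.087] mag [-0.034  0.004]
scene mallet 0.79 [389. 203.] trough [-0.016  0.232] mag [-0.006  0.139]
scene mallet 0.61 [426. 258.] trough [ 0.159 -0.009] mag [ 0.157 -0.085]
scene mallet 0.32 [379. 250.] trough [ 0.    -0.022] mag [ 0.009 -0.097]
[[423.156 257.046]]
side cap_top 0.44 [360. 166.] trough [0.441 0.195] mag [0.245 0.11 ]
side mallet 0.95 [360. 162.] trough [0.496 0.22 ] mag [0.295 0.133]
side mallet 0.32 [388. 194.] trough [ 0.178 -0.058] mag [ 0.005 -0.121]
[[373.151 194.518]]
wrist short_dowel 0.74 [313. 301.] trough [0.068 0.129] mag [0.043 0.083]
wrist short_dowel 0.55 [214. 258.] trough [0.156 0.001] mag [ 0.114 -0.02 ]
wrist mallet 0.84 [312. 300.] trough [0.069 0.127] mag [0.044 0.081]
[[217.586 253.336]]
```

Request:
apply_moves([
  [0,0,0,0,0,-0.02,0],
  [0,0,0,0,0,-0.036,0],
  [0,0,0,0,0,-0.045,0],
  [0,0,0,0,0,-0.045,0],
  [0,0,0,0,0,-0.045,0],
])

```text
time: 48.0
tool_pos: [0.5135, -0.2398, 0.1963]
ee_rot: [-3.141, 0.003, 2.808]
wrist_force: [2.3, -1.1, 1.0]
width: 0.0236
finger_force: 30.0
```

Request:
apply_moves([
  [0,0,0,0,0,0,0],
  [0,0,0,0,0,0.02,0],
  [0,0,0,0,0,0.04,0],
  [0,0,0,0,0,0.045,0],
  [0,0,0,0,0,0.045,0],
])

```text
time: 48.5
tool_pos: [0.5124, -0.239, 0.2396]
ee_rot: [3.141, -0.001, 2.808]
wrist_force: [0.4, 0.4, -4.2]
width: 0.0243
finger_force: 30.0
```

Request:
apply_moves([
  [0,0,0,0,0,0,0],
  [0,0,0,0,0,0,0],
  [0,0,0,0,0,0,0],
  [0,0,0,0,0,0,0],
  [0,0,0,0,0,0,0],
])

```text
time: 49.0
tool_pos: [0.5126, -0.2392, 0.2395]
ee_rot: [3.141, -0.001, 2.808]
wrist_force: [0.2, 0.5, -4.3]
width: 0.0236
finger_force: 30.0
```

```bash
python3 chk.py 21.png
```

```text
49.0 [ 0.513 -0.239  0.24 ] [ 0.205  0.517 -4.273] [ 0.185  0.098 -0.026] 0.023603288324759268
scene cap_top 0.52 [386. 205.] trough [-0.022  0.22 ] mag [-0.012  0.128]
scene short_dowel 0.51 [424. 258.] trough [ 0.151 -0.007] mag [ 0.15  -0.083]
scene long_dowel_1 0.63 [420. 255.] trough [ 0.138 -0.   ] mag [ 0.138 -0.077]
scene mallet 0.95 [387. 201.] trough [-0.024  0.244] mag [-0.013  0.15 ]
scene mallet 0.68 [418. 254.] trough [0.133 0.002] mag [ 0.133 -0.075]
[[423.156 257.046]]
side cap_top 0.51 [359. 167.] trough [0.425 0.194] mag [0.23  0.109]
side mallet 0.89 [360. 161.] trough [0.513 0.224] mag [0.311 0.137]
side mallet 0.41 [363. 195.] trough [0.115 0.036] mag [-0.053 -0.036]
[[373.151 194.518]]
wrist cap_top 0.47 [147. 273.] trough [ 0.252 -0.025] mag [ 0.191 -0.041]
wrist short_dowel 0.8 [213. 256.] trough [ 0.155 -0.001] mag [ 0.113 -0.023]
wrist long_dowel_1 0.85 [220. 252.] trough [ 0.142 -0.002] mag [ 0.103 -0.023]
wrist long_dowel_1 0.7 [325. 213.] trough [-0.01   0.019] mag [-0.02  -0.006]
wrist mallet 0.63 [312. 298.] trough [0.067 0.125] mag [0.042 0.079]
[[217.592 253.32 ]]
```

Second is out, against the short one. Two more strokes.

Request:
apply_moves([
  [0,0,0,0,0,-0.02,0],
  [0,0,0,0,0,-0.036,0],
  [0,0,0,0,0,-0.045,0],
  [0,0,0,0,0,-0.045,0],
  [0,0,0,0,0,-0.045,0],
])

```text
time: 50.25
tool_pos: [0.5135, -0.2398, 0.1963]
ee_rot: [-3.141, 0.003, 2.808]
wrist_force: [2.3, -1.6, 0.8]
width: 0.0239
finger_force: 30.0
```

Request:
apply_moves([
  [0,0,0,0,0,0,0],
  [0,0,0,0,0,0.02,0],
  [0,0,0,0,0,0.04,0],
  [0,0,0,0,0,0.045,0],
  [0,0,0,0,0,0.045,0],
])

```text
time: 50.75
tool_pos: [0.5124, -0.239, 0.2397]
ee_rot: [3.141, -0.001, 2.808]
wrist_force: [1.0, 0.3, -4.0]
width: 0.0234
finger_force: 30.0
```

Request:
apply_moves([
  [0,0,0,0,0,0,0],
  [0,0,0,0,0,0,0],
  [0,0,0,0,0,0,0],
  [0,0,0,0,0,0,0],
  [0,0,0,0,0,0,0],
])

```text
time: 51.25
tool_pos: [0.5126, -0.2392, 0.2395]
ee_rot: [3.141, -0.001, 2.808]
wrist_force: [0.6, 0.5, -3.5]
width: 0.024
finger_force: 30.0
```

```bash
python3 chk.py 22.png
```

```text
51.25 [ 0.513 -0.239  0.239] [ 0.597  0.451 -3.504] [ 0.103  0.132 -0.007] 0.024021973616615948
scene cap_top 0.56 [386. 205.] trough [-0.022  0.221] mag [-0.011  0.129]
scene short_dowel 0.53 [425. 256.] trough [0.155 0.004] mag [ 0.153 -0.073]
scene long_dowel_1 0.67 [421. 257.] trough [ 0.142 -0.005] mag [ 0.141 -0.082]
scene long_dowel_1 0.43 [415. 254.] trough [0.12  0.003] mag [ 0.121 -0.075]
scene mallet 0.86 [390. 205.] trough [-0.01   0.226] mag [0.    0.133]
[[423.156 257.046]]
side cap_top 0.65 [361. 167.] trough [0.439 0.186] mag [0.243 0.102]
side mallet 0.82 [358. 161.] trough [0.503 0.234] mag [0.302 0.145]
[[373.151 194.518]]
wrist cap_top 0.72 [237. 248.] trough [0.12  0.006] mag [ 0.084 -0.017]
wrist cap_top 0.64 [213. 256.] trough [ 0.156 -0.001] mag [ 0.113 -0.023]
wrist short_dowel 0.57 [216. 254.] trough [ 0.15  -0.003] mag [ 0.109 -0.024]
wrist long_dowel_1 0.9 [234. 248.] trough [0.122 0.003] mag [ 0.087 -0.019]
wrist long_dowel_1 0.82 [220. 247.] trough [ 0.139 -0.007] mag [ 0.1   -0.027]
wrist mallet 0.73 [314. 302.] trough [0.069 0.132] mag [0.043 0.085]
[[217.592 253.32 ]]
```

Request:
apply_moves([
  [0,0,0,0,0,-0.02,0],
  [0,0,0,0,0,-0.036,0],
  [0,0,0,0,0,-0.045,0],
  [0,0,0,0,0,-0.045,0],
  [0,0,0,0,0,-0.045,0],
])

```text
time: 52.5
tool_pos: [0.5135, -0.2398, 0.1964]
ee_rot: [-3.141, 0.003, 2.808]
wrist_force: [0.8, -1.2, 1.9]
width: 0.0234
finger_force: 30.0
```

Request:
apply_moves([
  [0,0,0,0,0,0,0],
  [0,0,0,0,0,0.02,0],
  [0,0,0,0,0,0.04,0],
  [0,0,0,0,0,0.07,0],
  [0,0,0,0,0,0.08,0],
])

```text
time: 53.0
tool_pos: [0.5127, -0.2392, 0.2771]
ee_rot: [-3.141, 0.001, 2.808]
wrist_force: [0.7, 0.7, -3.4]
width: 0.024
finger_force: 30.0
```

Request:
apply_moves([
  [0,0,0,0,0,0,0],
  [0,0,0,0,0,0,0],
  [0,0,0,0,0,0,0],
  [0,0,0,0,0,0,0],
  [0,0,0,0,0,0,0],
])

```text
time: 53.5
tool_pos: [0.5123, -0.2391, 0.2736]
ee_rot: [3.141, -0.002, 2.808]
wrist_force: [-0.3, 0.3, -2.9]
width: 0.0239
finger_force: 30.0
```

```bash
python3 chk.py 23.png; python3 tilt.py 24.png
```

```text
53.5 [ 0.512 -0.239  0.274] [-0.28   0.259 -2.891] [ 0.108  0.108 -0.053] 0.02387769231524289
scene cap_top 0.52 [387. 207.] trough [-0.018  0.21 ] mag [-0.007  0.119]
scene short_dowel 0.64 [424. 259.] trough [ 0.153 -0.013] mag [ 0.152 -0.089]
scene long_dowel_1 0.65 [416. 256.] trough [ 0.127 -0.005] mag [ 0.127 -0.082]
scene long_dowel_1 0.45 [418. 255.] trough [ 0.131 -0.002] mag [ 0.131 -0.079]
scene long_dowel_1 0.39 [410. 253.] trough [ 0.103 -0.001] mag [ 0.105 -0.078]
scene mallet 0.56 [390. 192.] trough [-0.026  0.304] mag [-0.015  0.206]
[[423.156 257.046]]
side cap_top 0.54 [362. 167.] trough [0.435 0.179] mag [0.239 0.095]
side long_dowel_1 0.46 [361. 151.] trough [0.67  0.291] mag [0.454 0.198]
side mallet 0.58 [361. 152.] trough [0.651 0.28 ] mag [0.437 0.188]
[[373.151 194.518]]
wrist short_dowel 0.98 [223. 248.] trough [0.154 0.005] mag [ 0.115 -0.016]
wrist short_dowel 0.33 [413. 172.] trough [-0.143  0.036] mag [-0.128  0.01 ]
wrist long_dowel_1 0.93 [249. 227.] trough [ 0.101 -0.005] mag [ 0.072 -0.024]
wrist long_dowel_1 0.85 [228. 240.] trough [ 0.139 -0.002] mag [ 0.103 -0.022]
wrist mallet 0.59 [314. 302.] trough [0.079 0.153] mag [0.053 0.106]
wrist mallet 0.5 [231. 236.] trough [ 0.132 -0.007] mag [ 0.098 -0.025]
[[224.045 243.143]]
54.25 [ 0.513 -0.239  0.275] [3.142 0.    2.808] [ 0.52   1.135 -3.692] [ 0.136  0.051 -0.   ] 0.023889156973840652 [-0.537  0.124  1.147  0.     1.87  -1.774]
head axis mid [ 0.569 -0.259  0.302] [[311.927 336.121]]
face [ 0.569 -0.259  0.266] [[311.884 303.276]]
handle end [ 0.366 -0.188  0.302] [[311.98  -62.928]]
0.68 [273.1, 0.0, 354.5, 398.1]
0.61 [312.8, 302.9] [ 0.569 -0.258  0.266]
side [[358.721 152.64 ]
 [393.453 159.104]]
0.68 [351.3, 135.2, 395.3, 166.1]
0.97 [358.8, 152.2]
scene [[389.62  192.044]
 [342.45  214.877]]
0.57 [339.9, 177.2, 401.4, 219.8]
0.78 [389.0, 193.7]
```

Request:
apply_moves([
  [0,0,0,0,0.02,0.005,0],
  [0,0,0,-0.005,0.05,0.005,0],
  [0,0,0,-0.01,0.09,0.005,0],
  [0,0,0,-0.015,0.13,0.005,0],
  [0,0,0,-0.015,0.17,0.005,0],
])

```text
time: 55.2
tool_pos: [0.4971, -0.068, 0.2802]
ee_rot: [3.141, 0.001, 2.807]
wrist_force: [1.3, 0.7, -3.5]
width: 0.0239
finger_force: 30.0
```

Request:
apply_moves([
  [0,0,0,0,0.04,0,0],
  [0,0,0,0,0.08,0,0],
  [0,0,0,0,0.12,0,0],
  [0,0,0,0,0.16,0,0],
  [0,0,0,0,0.2,0,0],
])

```text
time: 55.7
tool_pos: [0.4974, 0.1324, 0.2801]
ee_rot: [3.141, 0.001, 2.808]
wrist_force: [0.6, -0.2, -2.9]
width: 0.0238
finger_force: 30.0
```

Request:
apply_moves([
  [0,0,0,0,0.04,0,0],
  [0,0,0,0,0.08,0,0],
  [0,0,0,0,0.12,0,0],
  [0,0,0,0,0.16,0,0],
  [0,0,0,0,0.19,0,0],
])

```text
time: 56.2
tool_pos: [0.4972, 0.3234, 0.2796]
ee_rot: [3.141, -0.001, 2.81]
wrist_force: [0.2, -0.4, -4.4]
width: 0.0238
finger_force: 30.0
```

Request:
apply_moves([
  [0,0,0,0.003,0.03,0,0],
  [0,0,0,0.006,0.06,0,0],
  [0,0,0,0.006,0.08,-0.02,0],
  [0,0,0,0.006,0.087,-0.06,0],
  [0,0,0,0.006,0.087,-0.09,0],
])

```text
time: 56.7
tool_pos: [0.503, 0.4093, 0.1874]
ee_rot: [-3.141, -0.001, 2.81]
wrist_force: [-0.4, -0.6, -5.0]
width: 0.0237
finger_force: 30.0
```

Request:
apply_moves([
  [0,0,0,0,0,-0.03,0],
  [0,0,0,0,0,-0.07,0],
  [0,0,0,0,0,-0.11,0],
  [0,0,0,0,0,-0.13,0],
  [0,0,0,0,0,-0.13,0],
])

```text
time: 57.2
tool_pos: [0.5006, 0.4058, 0.0543]
ee_rot: [-3.134, -0.007, 2.808]
wrist_force: [-1.0, 0.1, -4.4]
width: 0.0237
finger_force: 30.0
```

```bash
python3 tilt.py 25.png
```

```text
57.2 [0.501 0.406 0.054] [-3.134 -0.007  2.808] [-0.973  0.052 -4.38 ] [0.149 0.183 0.048] 0.0236732492016837 [ 0.593  0.357  1.303  0.     1.492 -0.644]
head axis mid [0.557 0.386 0.081] [[311.557 336.312]]
face [0.557 0.386 0.045] [[311.952 303.659]]
handle end [0.354 0.457 0.081] [[311.487 -62.261]]
0.83 [273.6, 0.0, 355.0, 399.1]
0.85 [313.3, 298.2] [0.553 0.389 0.045]
side [[253.187 265.772]
 [284.403 286.602]]
0.61 [241.7, 243.4, 287.3, 290.5]
0.71 [252.7, 264.7]
scene [[230.493 187.761]
 [181.261 205.209]]
0.71 [179.5, 168.6, 239.5, 203.9]
0.58 [228.4, 186.2]
```

Request:
apply_moves([
  [0,0,0,0.002,0.001,-0.02,0],
  [0,0,0,0.002,0.001,-0.035,0],
  [0,0,0,0.002,0.001,-0.044,0],
  [0,0,0,0.002,0.001,-0.047,0],
  [0,0,0,0.002,0.001,-0.047,0],
])

```text
time: 58.15
tool_pos: [0.5052, 0.4084, 0.012]
ee_rot: [-3.14, -0.001, 2.808]
wrist_force: [-0.6, 0.5, -3.2]
width: 0.0236
finger_force: 30.0
```

Request:
apply_moves([
  [0,0,0,0,0,-0.001,0],
  [0,0,0,0,0,-0.002,0],
  [0,0,0,0,0,-0.003,0],
  [0,0,0,0,0,-0.004,0],
  [0,0,0,0,0,-0.004,0],
])

```text
time: 58.65
tool_pos: [0.5056, 0.4087, 0.0088]
ee_rot: [-3.142, -0.0, 2.808]
wrist_force: [-0.6, -0.3, -4.4]
width: 0.0237
finger_force: 30.0
```

Request:
apply_moves([
  [0,0,0,0,0,-0.001,0],
  [0,0,0,0,0,-0.002,0],
  [0,0,0,0,0,-0.002,0],
  [0,0,0,0,0,-0.002,0],
  [0,0,0,0,0,-0.002,0],
])

```text
time: 59.15
tool_pos: [0.5056, 0.4089, 0.0086]
ee_rot: [3.141, 0.0, 2.808]
wrist_force: [-3.8, -3.1, 5.3]
width: 0.0236
finger_force: 30.0
```

```bash
python3 tilt.py 26.png
```

```text
59.15 [0.506 0.409 0.009] [3.141 0.    2.808] [-3.788 -3.132  5.324] [-0.423  0.874 -0.091] 0.023582842220484127 [ 0.593  0.393  1.348  0.     1.399 -0.644]
head axis mid [0.562 0.389 0.036] [[311.977 336.124]]
face [ 0.562  0.389 -0.   ] [[311.903 303.271]]
handle end [0.359 0.46  0.036] [[312.059 -62.942]]
0.73 [274.3, 0.0, 354.2, 399.8]
0.57 [311.1, 300.3] [ 0.56   0.389 -0.   ]
side [[252.302 277.191]
 [283.047 299.039]]
0.73 [241.8, 257.1, 288.1, 304.9]
0.57 [252.1, 277.7]
scene [[231.97  195.546]
 [183.825 213.254]]
0.98 [184.0, 178.9, 241.1, 216.2]
0.93 [229.0, 197.0]
```

Request:
apply_moves([
  [0,0,0,0,0,0.001,0],
  [0,0,0,0,0,0.001,0],
  [0,0,0,0,0,0.001,30],
  [0,0,0,0,0,0.001,60],
  [0,0,0,0,0,0.001,60],
])

```text
time: 60.1
tool_pos: [0.5063, 0.4089, 0.0076]
ee_rot: [3.141, 0.001, 2.808]
wrist_force: [-0.2, 0.4, -0.4]
width: 0.041
finger_force: 0.0
```

Request:
apply_moves([
  [0,0,0,0,0,0,60],
  [0,0,0,0,0,0,60],
  [0,0,0,0,0,0,60],
  [0,0,0,0,0,0.02,60],
  [0,0,0,0,0,0.05,60],
])

```text
time: 60.6
tool_pos: [0.504, 0.4075, 0.0554]
ee_rot: [-3.137, -0.004, 2.808]
wrist_force: [-0.2, 0.8, 0.3]
width: 0.0564
finger_force: 0.0
```

Request:
apply_moves([
  [0,0,0,0,0,0.04,60],
  [0,0,0,0,0,0.08,60],
  [0,0,0,0,-0.04,0.12,60],
  [0,0,0,0,-0.08,0.16,60],
  [0,0,0,0,-0.1,0.2,60],
])

```text
time: 61.1
tool_pos: [0.505, 0.3106, 0.252]
ee_rot: [-3.14, -0.001, 2.807]
wrist_force: [0.2, -0.8, 0.0]
width: 0.0561
finger_force: 0.0
```

Request:
apply_moves([
  [0,0,0,0,-0.04,0,60],
  [0,0,0,0,-0.08,0,60],
  [0,0,0,0,-0.08,0,60],
  [0,0,0,0,-0.08,0,60],
  [0,0,0,0,-0.08,0,60],
])

```text
time: 61.6
tool_pos: [0.5056, 0.2333, 0.2512]
ee_rot: [3.141, -0.001, 2.809]
wrist_force: [-0.1, -0.6, -0.0]
width: 0.0564
finger_force: 0.0
```

```bash
python3 mal.py w27.png; python3 chk.py 27.png | grep -v side
```

```text
[0.506 0.233 0.251] [ 3.141 -0.001  2.809]
0.66 [429.3, 167.6] [0.562 0.39  0.   ]
0.7 [408.2, 0.0, 481.6, 203.6]
head (441.24053955078125, 174.1432342529297) (72.47061157226562, 58.33000564575195) 8.972626686096191 [0.557 0.384 0.06 ]
[array([0.57, 0.33]), array([0.504, 0.358]), array([0.545, 0.437]), array([0.614, 0.412])]
handle (451.6527099609375, 72.17498779296875) (24.62659454345703, 148.841552734375) 7.883139610290527 [0.447 0.428 0.045]
[array([0.52 , 0.383]), array([0.369, 0.442]), array([0.381, 0.467]), array([0.534, 0.411])]
61.75 [0.505 0.234 0.251] [-0.007 -0.045  0.76 ] [ 0.055 -0.029 -0.014] 0.05640682270686849
scene cap_top 0.68 [385. 204.] trough [-0.03   0.226] mag [-0.019  0.134]
scene short_dowel 0.46 [427. 260.] trough [ 0.163 -0.015] mag [ 0.161 -0.091]
scene long_dowel_1 0.6 [409. 252.] trough [0.099 0.005] mag [ 0.101 -0.073]
scene long_dowel_1 0.54 [421. 256.] trough [ 0.141 -0.002] mag [ 0.141 -0.079]
scene long_dowel_1 0.48 [414. 255.] trough [ 0.119 -0.004] mag [ 0.119 -0.081]
scene mallet 0.85 [230. 197.] trough [-0.619  0.075] mag [-0.567 -0.007]
[[423.156 257.046]]
[[373.151 194.518]]
wrist cap_top 0.74 [542. 111.] trough [-0.778  0.109] mag [-0.731  0.081]
wrist mallet 0.79 [432. 164.] trough [-0.631  0.104] mag [-0.612  0.077]
[[-53.041 343.478]]
```

Mallet is back at (0.562, 0.390) on its face; dowels in the trough at x = 163, 141, 119 and 99 mm, short one at the stop.

```bash
python3 -c "
from bench import *
print(close_job())"
```

```text
the job is handed in; nothing more can be done
None
```

The job is handed in, and the cameras show the short dowel and all three long ones in the trough, short one first against the end stop. The mallet was knocked about 5 cm aside mid-run, but I stood it back on its face where it was at the start.

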